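Pack the column case in layers

ROBOT

A 6-joint arm with a two-finger parallel gripper is mounted at the origin on the work surface. World frame = base frame: x ahead of the robot, y to its left, z up, the work surface at z = 0. Lengths are in m, angles in degrees, forces in N, time in s.
With the tool pointing down it reaches from about 0.3 to 0.75 m from the base axis. Payload 8.5 kg.
Tool frame: the origin (TCP) lies at the very end of the fingers, on their centre line; the grasp point (between the pads) lies 19 mm behind it; z points along the fingers, y is the direction in which the jaws open and shut (so a half turn about z gives the same grasp; the last joint's range is limited). The gripper opens to 85 mm and grips with 20 to 120 N. Pads are 22 mm wide; open, the fingers measure 114 mm over their backs; the gripper's body (76 mm by 85 mm) begins 54 mm behind the grasp point. The pads swing forward as they close: fully open they stand 13 mm farther back than shut.
Start: joints at [-82.58, 21.807, 74.336, -0, 83.858, -12.336], TCP at [0.186, -0.518, 0.231] pointing down, gripper open.
Joint ranges: [-178.18, 178.18], [-50.72, 133.34], [12.68, 142.11], [-81.47, 261.47], [9.98, 163.14], [-165.26, 165.26]. Speed limits (degrees/s): [136.94, 136.94, 180, 180, 180, 180].

INTERFACE

Orientations are given as a 3x3 rotation matrix whose columns are the frame's x, y, z axes.
In Python, from rig import env, vision, close_job, spotter gives the robot as it stands. The module is installed in compiled form; this text tells all that it offers.
- The arm moves only by the tool jog_arm, never from a script. Its argument "plan" is a list that holds one entry, the list of rows, each a list of 6 numbers: the shift along the tool's x, y, z in units of 40 mm (1.0 is 40 mm), then the turn, a rotation vector about the tool's x, y, z in units of 0.15 rad (1.0 is 0.15 rad). A call has 1 to 10 rows; each row shifts and turns the commanded pose from where the row before left it, along the tool's axes as they then stand; what a row does not reach is not made up. A row lasts 1/10 s, in which the tool goes at most 50 mm and 8.59 degrees, less where a joint would pass 70% of its speed; a pose out of reach is approached as far as the arm can. A call with a number of a shift or a turn outside -1 to 1 is refused whole. A call with a gripper value outside its range is refused whole. "grip" is the opening, from -1 (shut) to 1 (fully open), set as the call begins (left out, the last holds). The fingers move at their own pace and stop on an object; "squeeze" is the grip in N (left out, the last holds). Time passes only in rows, so rows that do not move let the fingers close. It gives the time, the measured TCP pose, the force and the opening at its end, in the units of the state.
- env.observe(): the state, without advancing time (a new reading comes with each control period).
- vision.get_image(name): name is "scene" or "side" or "wrist"; returns (picture, depth): 400x640x3 uint8, red, green, blue; 400x640 float32, m along the optical axis (not along the pixel's ray), 0 where there is no reading.
- vision.camera_info(name): a dict with "fx", "fy", "cx", "cy" (pixels), "rvec" (rotation vector, rad) and "tvec" (3), from world to camera coordinates, as OpenCV has them. Camera axes: x right, y down, z forward; pixel columns grow to the right and rows downward; lengths in m; the calibration is good to about 2 mm. A picture is of the moment at which its call begins: read the wrist's pose just before it. camera_info takes no time and is no camera call; for the wrist camera it gives the pose at the moment of the call.
- close_job(): hands the job in, once; it reports no verdict.
Trained networks look in the newest picture that a camera, given by its name, has taken for a name from the list of things; names that differ only in an ending like _2 or _b are one class to them, and where a whole thing is asked for, a point or a joint stands for the part that bears it (a point fixed in the world has none). Each returns a list of dicts, best first, with "score" (0 to 1); they miss things now and then, are a little off and sometimes report something else, mostly with a low value. They report only what shows in the picture. A call takes as long as a camera call. They do not tell look-alikes from the thing itself.
- spotter.trace(camera, query): "pixels" (400x640 bool, what is visible of it) and "rect" ([left, top, right, bottom] in pixels, round what is visible of it).
The state is a dict: "time_s": time; "q": joint angles; "qvel": joint speeds; "joint_efforts": joint torques, N m; "position": TCP position; "tool_rot": TCP orientation; "ft_force": force on the tool from outside, world axes, zero at the start; "wrist_torque": the same for the moment, N m; "grip_width": finger opening in m.
Only numpy, scipy, OpenCV 4.12 (cv2) and the standard library are available. Lean on these libraries where they do the work, as an engineer would, in place of code of your own. Each camera call takes 0.05 s, during which the arm holds its last target.

TASK

Pack the clean-up columns away in the carrying case: lift its tray of fittings out, and the spanner too if it is still in there, lay every column that is on the bench fully down in a channel of its own length, then lay the spanner flat across them in its rest, and last put the tray back level in the case, on top of it all. Leave the bottles and the beaker where they stand.

Things in the scene. Friction and masses are not known exactly. Their poses are not given: they have to be found in the camera images.
- case: Fixed clamshell case, opened flat. Origin: centre of the base's underside; x to its lid, y along its long side. Base 192 x 246 mm, walls 5 mm thick, 70 mm high; the empty lid shell, centred 199 mm along x, is as large, 66 mm high. Dark foam on blue, top 56 mm up, four channels along x. A finger trough along y (x, y within 34, 101 mm; floor 4 mm up) crosses them at mid-length.
- channel_long_1 (a point): Channel for a 150 mm column: the point where the origin of a seated column lies, 29 mm above the bench, 13 mm above the channel's floor, 27 mm below the foam's top; x along the channel. 31 mm wide, 156 mm long, open at the top; channels are 44 mm apart. At y = 66 mm in the case.
- channel_long_2 (a point): Channel for a 150 mm column: the point where the origin of a seated column lies, 29 mm above the bench, 13 mm above the channel's floor, 27 mm below the foam's top; x along the channel. 31 mm wide, 156 mm long, open at the top; channels are 44 mm apart. At y = -66 mm in the case.
- channel_short_1 (a point): Channel for a 110 mm column: the point where the origin of a seated column lies, 29 mm above the bench, 13 mm above the channel's floor, 27 mm below the foam's top; x along the channel. 31 mm wide, 116 mm long, open at the top; channels are 44 mm apart. At y = 22 mm in the case.
- channel_short_2 (a point): Channel for a 110 mm column: the point where the origin of a seated column lies, 29 mm above the bench, 13 mm above the channel's floor, 27 mm below the foam's top; x along the channel. 31 mm wide, 116 mm long, open at the top; channels are 44 mm apart. At y = -22 mm in the case.
- spanner_rest (a point): Where the origin of the laid spanner lies: mid-case, 44 mm up. It lies along the case's y, either way round, its heads on foam ledges 44 mm up (y = 101 to 118 mm, both sides) in notches 46 mm wide (x), 12 mm deep, 236 mm from end to end; its underside is 2 mm above the seated columns' caps.
- tray_rest (a point): Where the origin of the tray lies when it is back: over the middle of the case on top of the foam, 56 mm above the bench.
- column_long_1: Clean-up column: white tube 20 mm in diameter, with a grey eight-sided cap 26 mm across flats and 17 mm long on each end, 150 mm long over all; both ends alike. Origin: mid-length, on its axis; x along it. Starts lying on the bench (origin 13 mm up); its flats keep it from rolling. About 120 g. None if absent.
- column_long_2: Clean-up column: white tube 20 mm in diameter, with a grey eight-sided cap 26 mm across flats and 17 mm long on each end, 150 mm long over all; both ends alike. Origin: mid-length, on its axis; x along it. Starts lying on the bench (origin 13 mm up); its flats keep it from rolling. About 120 g. None if absent.
- column_short_1: Clean-up column: white tube 20 mm in diameter, with a grey eight-sided cap 26 mm across flats and 17 mm long on each end, 110 mm long over all; both ends alike. Origin: mid-length, on its axis; x along it. Starts lying on the bench (origin 13 mm up); its flats keep it from rolling. About 90 g. None if absent.
- column_short_2: Clean-up column: white tube 20 mm in diameter, with a grey eight-sided cap 26 mm across flats and 17 mm long on each end, 110 mm long over all; both ends alike. Origin: mid-length, on its axis; x along it. Starts lying on the bench (origin 13 mm up); its flats keep it from rolling. About 90 g. None if absent.
- spanner_1: The spanner, if it lies in its rest in the case, under the tray, at the start: flat steel, 225 mm long, 8 mm thick, 220 g; shank 14 mm wide, open heads 36 mm (at its +x end) and 30 mm wide, each about 30 mm long. Origin: mid-length, on its underside; x along it. spanner_1 and spanner_2 are the same tool: exactly one is present, the other is None.
- spanner_2: The spanner, if it lies on the bench at the start: flat steel, 225 mm long, 8 mm thick, 220 g; shank 14 mm wide, open heads 36 mm (at its +x end) and 30 mm wide, each about 30 mm long. Origin: mid-length, on its underside; x along it. spanner_1 and spanner_2 are the same tool: exactly one is present, the other is None.
- tray: Grey lift-out tray with fixed spare fittings, 174 x 228 mm (x, y), walls 35 mm high, about 400 g. Origin: centre of its underside. A black bar handle over its middle: 14 mm wide (x), 100 mm long (y), 16 mm high, centre 68 mm above the underside; beneath it a divider 35 mm high. Starts in the case on the foam, 4 mm of play to each wall; goes back either way round.
- bottle_red: Amber bottle with red cap, 76 mm in diameter, 155 mm high. Origin: centre of its underside. Bystander.
- bottle_white: Amber bottle with white cap, 60 mm in diameter, 120 mm high. Origin: centre of its underside. Bystander.
- beaker: Glass beaker, 68 mm in diameter, 85 mm high. Origin: centre of its underside. Bystander.
Things that resemble listed ones, but are neither listed nor needed, are in the scene too. What is shaped like the spanner_2 but yellow is not meant.

How it is judged:
By the outcome, as a careful person would: the job done as asked, in the order asked, and still so for the second after the job is handed in, with the robot touching nothing.
Of spanner_1, spanner_2 only 1 to 1 are there at a start; the rules pass over those that are not, and their reading is None.
Of column_long_1, column_long_2, column_short_1, column_short_2 only 3 to 4 are there at a start; the rules pass over those that are not, and their reading is None.
At some moment in a run one of column_long_1, column_long_2, column_short_1, column_short_2, spanner_2 may be knocked a few centimetres aside while the robot is not near it.
It also fails if it takes over 210 s, if anything falls off the work surface, if the arm or the gripper's body presses on something with over 40 N, if the wrist force passes 120 N, or if a joint passes its speed limit or range.

## Working session

There is one attempt and no reset: what is moved stays moved. The work goes in short steps, Python scripts to look and compute and a tool call to move; the robot and the scene stay as the last step left them, time stands still between calls to the robot, and variables do not carry over. Pictures are saved under pics/ and viewed, and the job is handed in when it is done.

Besides the shell and the picture viewer there is one more tool, called after ">>>" in YAML: its name, and indented under it one key for each argument. jog_arm: Moves the arm, as the interface text tells. Its arguments: {"type":"object","properties":{"plan":{"type":"array"},"grip":{"type":"number"},"squeeze":{"type":"number"}},"required":["plan"]}

```bash
mkdir -p pics; ls; cat > h.py <<'E'
import numpy as np, cv2
from rig import env, vision, close_job, spotter
def cam(name):
    c=vision.camera_info(name);R=cv2.Rodrigues(np.array(c["rvec"],float))[0];t=np.array(c["tvec"],float).ravel()
    return c,R,t
def shot(name,fn=None):
    im,d=vision.get_image(name)
    c=cam(name)
    if fn: cv2.imwrite("pics/"+fn,cv2.cvtColor(im,cv2.COLOR_RGB2BGR))
    return im,d,c
def cloud(d,c):
    k,R,t=c
    v,u=np.indices(d.shape)
    P=np.stack([(u-k["cx"])/k["fx"]*d,(v-k["cy"])/k["fy"]*d,d],-1)
    W=(P-t)@R
    W[d<=0]=np.nan
    return W
def proj(p,c):
    k,R,t=c
    q=np.atleast_2d(p)@R.T+t
    return np.c_[q[:,0]/q[:,2]*k["fx"]+k["cx"],q[:,1]/q[:,2]*k["fy"]+k["cy"]]
E
python3 - <<'E'
from h import *
s=env.observe();print(s)
for n in ["scene","side","wrist"]:
    im,d,c=shot(n,n+"0.png"); print(n,c[0],-c[1].T@c[2])
    np.savez("pics/"+n+"0.npz",im=im,d=d,W=cloud(d,c))
E
```

```text
pics
{'time_s': 0.0, 'q': array([-8.25793725e+01,  2.18413607e+01,  7.43864246e+01, -1.82541098e-03,
        8.38562313e+01, -1.23365490e+01]), 'qvel': array([ 0.1348468 , -0.01510306, -0.1012117 , -0.01548261,  0.02651622,
        0.03014991]), 'joint_efforts': array([-3.36984458e-04, -4.48461270e+01, -2.31278318e+01, -2.11920146e-04,
        4.80349670e-03,  3.48969472e-06]), 'position': array([ 0.18586279, -0.51732827,  0.23069846]), 'tool_rot': array([[ 9.41132553e-01,  3.38037673e-01, -2.20796080e-04],
       [ 3.38037627e-01, -9.41131479e-01,  1.44999323e-03],
       [ 2.82354197e-04, -1.43927322e-03, -9.99998924e-01]]), 'ft_force': array([-0.50488877, -0.21430596, -0.5381103 ]), 'wrist_torque': array([-0.01312439, -0.07448993,  0.01950667]), 'grip_width': 0.08538479807683681}
scene {'fx': 502.7394757460601, 'fy': 502.7394757460601, 'cx': 321.06192651731016, 'cy': 199.0062947595486, 'rvec': array([ 1.16279626,  2.46061713, -0.88122092]), 'tvec': array([ 0.31604509, -0.20141671,  1.83950908])} [1.21250095 0.60342975 1.29998494]
side {'fx': 485.6593435252791, 'fy': 485.6593435252791, 'cx': 318.3611476075796, 'cy': 190.61828367919293, 'rvec': array([ 2.33103688, -0.6186838 ,  0.26561234]), 'tvec': array([-0.4245384 ,  0.16414887,  1.6813194 ])} [-0.16552486 -1.08477966  1.35272585]
wrist {'fx': 316.38868714626153, 'fy': 316.38868714626153, 'cx': 316.18098006779235, 'cy': 200.04727146446615, 'rvec': array([-2.38667474,  1.6809592 ,  0.22215658]), 'tvec': array([-0.5490997 , -0.03302969,  0.3779074 ])} [ 0.247189   -0.49491528  0.37332547]
```

View pics/scene0.png

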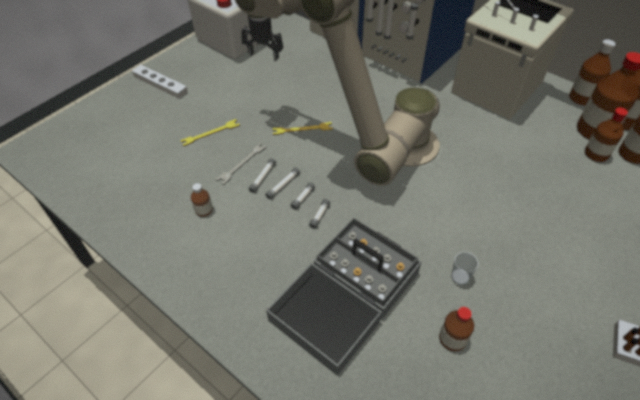

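View pics/side0.png

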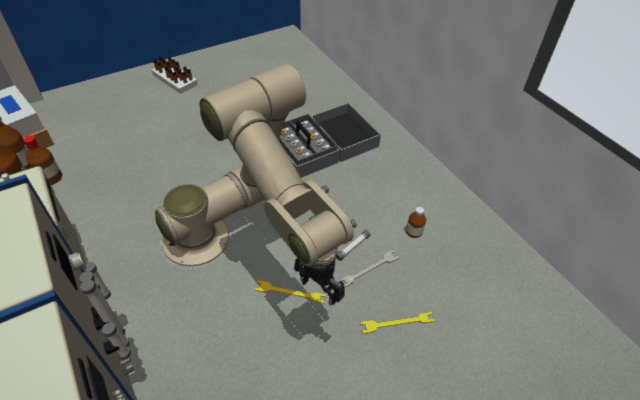

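View pics/wrist0.png

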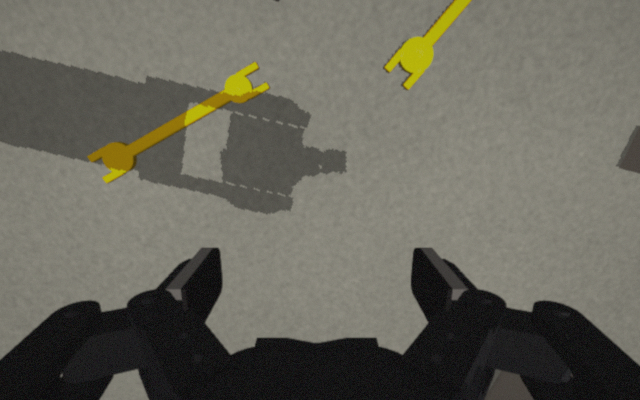

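The scene image shows the grey spanner at about (241,163) and columns at (262,176), (283,182), (303,195) and (320,213). The case with its tray is near (368,260) and its lid near (325,315). Two yellow spanners are decoys. Next I'll measure positions.

```bash
python3 - <<'E'
from h import *
for cn in ["scene"]:
    im,d,c=shot(cn,"a_"+cn+".png"); W=cloud(d,c)
    for q in ["column_long_1","column_short_1","spanner_2","tray","case","bottle_red","bottle_white","beaker"]:
        for r in spotter.trace(cn,q):
            m=r["pixels"]&np.isfinite(W[...,0])
            p=W[m]
            if len(p)<5: continue
            cc=np.median(p,0); z=np.percentile(p[:,2],[5,95])
            rect=cv2.minAreaRect((p[:,:2]*1000).astype(np.float32))
            print(q,round(r["score"],2),r["rect"],"med",cc.round(3),"z",z.round(3),"rect",np.round(rect[0]),np.round(rect[1]),round(rect[2],1))
    b=cv2.resize(im[120:320,180:480],None,fx=2.6,fy=2.6,interpolation=cv2.INTER_CUBIC)
    cv2.imwrite("pics/crop.png",b[...,::-1])
E
```

```text
column_long_1 0.74 [248.5, 159.8, 275.0, 195.2] med [ 0.468 -0.288  0.021] z [0.002 0.028] rect [ 457. -297.] [156.  37.] 14.4
column_long_1 0.7 [265.0, 168.7, 301.1, 198.9] med [ 0.444 -0.211  0.021] z [0.009 0.028] rect [ 438. -219.] [ 39. 154.] 89.6
column_short_1 0.71 [289.9, 183.5, 311.9, 211.3] med [ 0.444 -0.122  0.022] z [0.011 0.029] rect [ 440. -126.] [112.  28.] 7.5
column_short_1 0.59 [309.8, 199.1, 328.1, 225.6] med [ 0.465 -0.032  0.023] z [0.015 0.03 ] rect [461. -35.] [111.  24.] 15.4
spanner_2 0.89 [218.3, 141.6, 265.4, 186.2] med [ 0.468 -0.395  0.008] z [-0.     0.014] rect [ 453. -396.] [225.  46.] 3.9
spanner_2 0.88 [178.9, 120.4, 241.6, 147.8] med [ 0.402 -0.595  0.008] z [-0.     0.014] rect [ 415. -602.] [ 54. 223.] 68.8
spanner_2 0.62 [276.5, 121.8, 332.5, 133.5] med [ 0.178 -0.341  0.008] z [-0.001  0.014] rect [ 183. -346.] [ 47. 206.] 47.7
tray 0.84 [313.3, 218.3, 416.8, 307.2] med [0.541 0.21  0.066] z [0.057 0.11 ] rect [509. 188.] [248. 268.] 2.7
bottle_red 0.74 [438.8, 309.5, 475.9, 353.1] med [0.574 0.513 0.102] z [0.011 0.157] rect [519. 505.] [151.  84.] 5.9
bottle_white 0.85 [189.1, 185.4, 215.7, 218.9] med [ 0.691 -0.328  0.071] z [0.01 0.12] rect [ 675. -335.] [52. 76.] 89.0
beaker 0.66 [317.9, 217.6, 417.0, 304.3] med [0.541 0.21  0.066] z [0.057 0.11 ] rect [510. 185.] [274. 239.] 89.2
beaker 0.6 [450.0, 250.7, 480.7, 279.9] med [0.359 0.428 0.057] z [0.012 0.086] rect [341. 425.] [133.  66.] 7.7
```

View pics/crop.png

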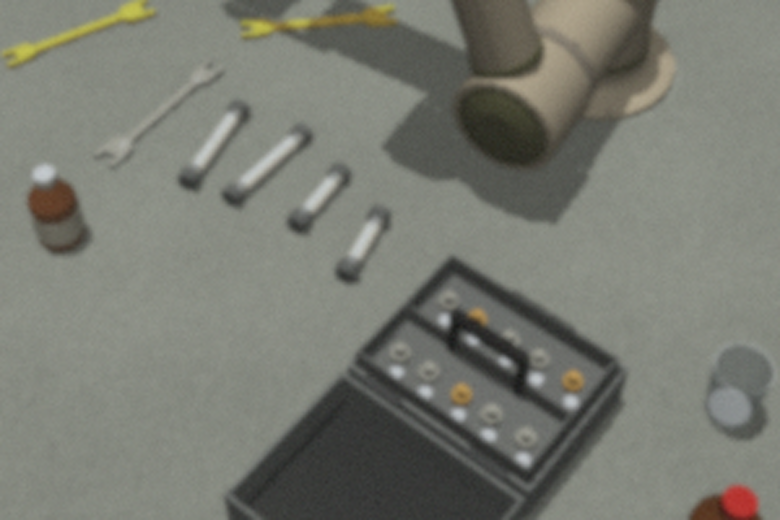

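All four columns are on the bench, two long and two short, and so is the grey spanner. I'll square the tool to the world axes and look at the columns from above.

>>> jog_arm:
  plan:
    - [[0,0,-1,0,0,0.766],[0,0,-1,0,0,0.766],[0,0,-1,0,0,0.766],[0.764,-0.953,0,0,0,0],[0.764,-0.953,0,0,0,0],[0.764,-0.953,0,0,0,0],[0.764,-0.953,0,0,0,0],[0.764,-0.953,0,0,0,0],[0.764,-0.953,0,0,0,0],[0.764,-0.953,0,0,0,0]]

```text
time_s: 1.6
position: [0.4006, -0.249, 0.3515]
tool_rot: [[1.0, -0.0, 0.0], [-0.0, -1.0, -0.0], [0.0, 0.0, -1.0]]
ft_force: [0.5, -1.3, 0.0]
grip_width: 0.0852
```

```bash
cat >> h.py <<'E'
def seg_rect(W,zlo,zhi,box):
    m=(W[...,2]>zlo)&(W[...,2]<zhi)&(W[...,0]>box[0])&(W[...,0]<box[1])&(W[...,1]>box[2])&(W[...,1]<box[3])
    return m
def blobs(m,W,minpx=60):
    n,l,st,_=cv2.connectedComponentsWithStats(m.astype(np.uint8))
    out=[]
    for i in range(1,n):
        if st[i,4]<minpx: continue
        p=W[l==i]
        r=cv2.minAreaRect((p[:,:2]*1000).astype(np.float32))
        (cx,cy),(w,h),a=r
        if w<h: w,h,a=h,w,a+90
        a=(a+90)%180-90
        q=p[:,:2]-p[:,:2].mean(0); u,s,vt=np.linalg.svd(q,full_matrices=False); pa=np.degrees(np.arctan2(vt[0,1],vt[0,0])); pa=(pa+90)%180-90
        out.append(dict(c=(round(cx,1),round(cy,1)),size=(round(w,1),round(h,1)),ang=round(a,1),pca=round(pa,1),mean=p.mean(0).round(4),n=len(p),px=st[i,:4]))
    return out
E
python3 - <<'E'
from h import *
im,d,c=shot("wrist","w1.png"); W=cloud(d,c)
print(env.observe()["position"], np.nanmedian(W[...,2][(W[...,2]<0.02)]))
for b in blobs(seg_rect(W,0.006,0.05,(0.15,0.8,-0.8,0.07)),W): print(b)
E
```

```text
[ 0.40376318 -0.24376717  0.35179579] 0.00021161406727380816
{'c': (457.2, -392.9), 'size': (224.2, 37.0), 'ang': 2.6, 'pca': np.float64(2.8), 'mean': array([ 0.4713, -0.3923,  0.0081]), 'n': 1969, 'px': array([404,  42,  30, 156], dtype=int32)}
{'c': (458.6, -290.8), 'size': (150.3, 26.0), 'ang': 14.9, 'pca': np.float64(14.9), 'mean': array([ 0.4614, -0.2893,  0.0219]), 'n': 1570, 'px': array([328,  68,  41, 107], dtype=int32)}
{'c': (422.5, -597.2), 'size': (224.1, 37.4), 'ang': -20.8, 'pca': np.float64(-20.0), 'mean': array([ 0.4252, -0.5965,  0.0077]), 'n': 1814, 'px': array([501,  71,  97, 147], dtype=int32)}
{'c': (461.2, -32.4), 'size': (110.4, 26.8), 'ang': 15.0, 'pca': np.float64(15.1), 'mean': array([ 0.4643, -0.0347,  0.0218]), 'n': 1315, 'px': array([149,  80,  47,  79], dtype=int32)}
{'c': (440.3, -212.0), 'size': (150.4, 26.0), 'ang': 0.8, 'pca': np.float64(0.9), 'mean': array([ 0.4434, -0.2125,  0.0221]), 'n': 1520, 'px': array([285,  81,  21, 106], dtype=int32)}
{'c': (440.2, -122.9), 'size': (109.8, 27.1), 'ang': 7.4, 'pca': np.float64(7.4), 'mean': array([ 0.4423, -0.1248,  0.022 ]), 'n': 1200, 'px': array([219,  96,  33,  78], dtype=int32)}
{'c': (208.7, -364.6), 'size': (169.3, 26.2), 'ang': -38.9, 'pca': np.float64(-39.8), 'mean': array([ 0.2148, -0.3655,  0.0076]), 'n': 723, 'px': array([349, 235,  71,  71], dtype=int32)}
```

View pics/w1.png

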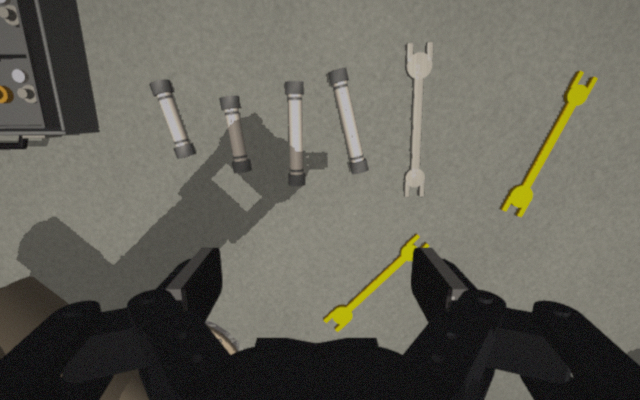

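The wrist picture agrees with the sizes given: short columns at (172,118) and (234,134), long ones at (295,133) and (347,120), the grey spanner at (416,120). Next is a look at the case.

```bash
sed -i 's/    im,d=vision.get_image(name)\n//' h.py; python3 - <<'E'
s=open('h.py').read()
s=s.replace('''    im,d=vision.get_image(name)
    c=cam(name)
''','''    c=cam(name)
    im,d=vision.get_image(name)
''');open('h.py','w').write(s)
E
```

>>> jog_arm:
  plan:
    - [[0.1,-1,0,0,0,0],[0.1,-1,0,0,0,0],[0.1,-1,0,0,0,0],[0.1,-1,0,0,0,0],[0.1,-1,0,0,0,0],[0.1,-1,0,0,0,0],[0.1,-1,0,0,0,0],[0.1,-1,0,0,0,0],[0.1,-1,0,0,0,0],[0.1,-1,0,0,0,0]]

```text
time_s: 2.65
position: [0.4396, 0.1509, 0.3515]
tool_rot: [[1.0, 0.0, 0.0], [0.0, -1.0, -0.0], [0.0, 0.0, -1.0]]
ft_force: [1.2, -0.5, -0.2]
grip_width: 0.0855
```

>>> jog_arm:
  plan:
    - [[0,0,0,0,0,0],[0,0,0,0,0,0],[0,0,0,0,0,0]]

```text
time_s: 2.95
position: [0.4398, 0.1485, 0.3513]
tool_rot: [[1.0, -0.001, -0.0], [-0.001, -1.0, -0.0], [-0.0, 0.0, -1.0]]
ft_force: [-0.9, 0.3, 0.2]
grip_width: 0.0855
```

```bash
python3 - <<'E'
from h import *
im,d,c=shot("wrist","w2.png"); W=cloud(d,c); np.savez("pics/w2.npz",W=W)
# walls of case base + lid: tops z 60..73
for nm,z0,z1 in [("handle",0.118,0.14),("traywall",0.085,0.096),("lidwall/basewall",0.063,0.0735)]:
    print(nm)
    for b in blobs(seg_rect(W,z0,z1,(0.2,0.9,-0.05,0.5)),W,100): print(b)
E
```

```text
handle
{'c': (550.9, 489.8), 'size': (40.6, 14.0), 'ang': -9.7, 'pca': np.float64(-10.8), 'mean': array([0.5498, 0.4897, 0.1219]), 'n': 408, 'px': array([ 0, 52, 16, 40], dtype=int32)}
{'c': (536.7, 202.5), 'size': (98.8, 14.3), 'ang': -89.6, 'pca': np.float64(-89.6), 'mean': array([0.5362, 0.2015, 0.1311]), 'n': 1308, 'px': array([221,  78,  92,  15], dtype=int32)}
traywall
{'c': (537.1, 203.2), 'size': (229.1, 175.1), 'ang': -89.7, 'pca': np.float64(-88.4), 'mean': array([0.5508, 0.209 , 0.0898]), 'n': 2774, 'px': array([168,   6, 201, 155], dtype=int32)}
{'c': (551.9, 483.1), 'size': (72.6, 29.3), 'ang': -2.7, 'pca': np.float64(-4.7), 'mean': array([0.5503, 0.4773, 0.091 ]), 'n': 530, 'px': array([15, 41, 37, 66], dtype=int32)}
lidwall/basewall
{'c': (633.2, 262.2), 'size': (129.5, 8.4), 'ang': -88.8, 'pca': np.float64(-89.6), 'mean': array([0.6313, 0.2731, 0.0712]), 'n': 268, 'px': array([167,   0, 109,  10], dtype=int32)}
{'c': (632.8, 157.0), 'size': (76.0, 6.6), 'ang': -89.9, 'pca': np.float64(-89.0), 'mean': array([0.6317, 0.1503, 0.0716]), 'n': 181, 'px': array([277,   0,  6
[... 4220 characters left out ...]
size': (22.5, 20.5), 'ang': 89.6, 'pca': np.float64(5.8), 'mean': array([0.4917, 0.285 , 0.0678]), 'n': 158, 'px': array([202, 118,  18,  17], dtype=int32)}
{'c': (491.3, 242.2), 'size': (21.6, 20.5), 'ang': 89.7, 'pca': np.float64(-25.6), 'mean': array([0.4918, 0.2409, 0.0679]), 'n': 162, 'px': array([237, 118,  17,  17], dtype=int32)}
{'c': (377.5, 406.3), 'size': (61.8, 24.1), 'ang': 17.9, 'pca': np.float64(22.1), 'mean': array([0.3816, 0.4021, 0.0684]), 'n': 164, 'px': array([114, 192,  31,  40], dtype=int32)}
{'c': (364.0, 441.6), 'size': (59.6, 31.0), 'ang': 25.3, 'pca': np.float64(25.1), 'mean': array([0.3615, 0.4469, 0.0684]), 'n': 278, 'px': array([ 95, 196,  37,  40], dtype=int32)}
```

View pics/w2.png

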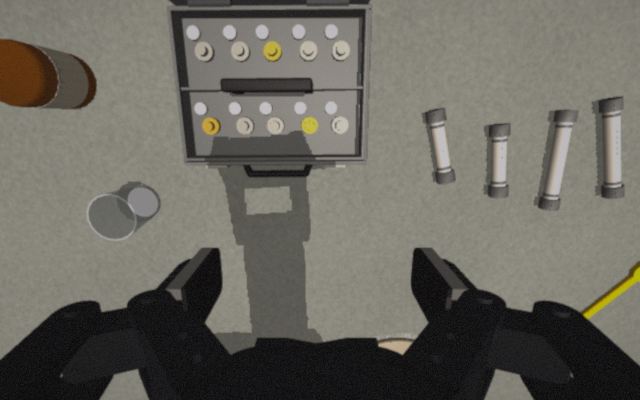

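The tray centre is about (0.537, 0.203), with the handle at pixel (266,86), and the case is nearly square to the world. I'll turn the jaws to the handle and descend.

>>> jog_arm:
  plan:
    - [[0.807,-0.45,0,0,0,0],[0.807,-0.45,0,0,0,0],[0.807,-0.45,0,0,0,0],[0,0,0.4,0,0,-1],[0,0,0.4,0,0,-1],[0,0,0.4,0,0,-1],[0,0,0.4,0,0,-1],[0,0,0.4,0,0,-1],[0,0,0.4,0,0,-1],[0,0,0.4,0,0,-1]]

```text
time_s: 4.0
position: [0.5369, 0.2018, 0.2389]
tool_rot: [[0.494, 0.87, 0.0], [0.87, -0.494, -0.0], [0.0, 0.0, -1.0]]
ft_force: [0.3, -0.1, 0.2]
grip_width: 0.0852
```

>>> jog_arm:
  plan:
    - [[0,0,0.25,0,0,-1],[0,0,0.25,0,0,-1],[0,0,0.25,0,0,-1],[0,0,0.2,0,0,-0.51],[0,0,0,0,0,0],[0,0,0,0,0,0]]

```text
time_s: 4.6
position: [0.5369, 0.2024, 0.2017]
tool_rot: [[-0.002, 1.0, 0.0], [1.0, 0.002, 0.0], [0.0, 0.0, -1.0]]
ft_force: [-0.1, 0.2, 0.2]
grip_width: 0.0854
```

```bash
python3 - <<'E'
from h import *
W=np.load("pics/w2.npz")["W"]
for b in blobs(seg_rect(W,0.006,0.05,(0.15,0.8,-0.8,0.06)),W): print(b)
print(env.observe()["q"])
im,d,c=shot("wrist","w3.png"); W=cloud(d,c)
for b in blobs(seg_rect(W,0.118,0.14,(0.2,0.9,-0.05,0.4)),W,100): print(b)
E
```

```text
{'c': (454.4, -296.6), 'size': (151.2, 28.6), 'ang': 14.4, 'pca': np.float64(14.5), 'mean': array([ 0.4566, -0.2908,  0.0197]), 'n': 1966, 'px': array([599,  97,  26, 102], dtype=int32)}
{'c': (458.6, -37.8), 'size': (110.7, 26.8), 'ang': 14.3, 'pca': np.float64(14.5), 'mean': array([ 0.4596, -0.0351,  0.0212]), 'n': 1219, 'px': array([425, 108,  31,  77], dtype=int32)}
{'c': (436.4, -217.1), 'size': (150.0, 26.9), 'ang': 0.3, 'pca': np.float64(0.5), 'mean': array([ 0.4394, -0.213 ,  0.0201]), 'n': 1794, 'px': array([538, 110,  41, 101], dtype=int32)}
{'c': (436.7, -128.7), 'size': (111.2, 27.8), 'ang': 7.2, 'pca': np.float64(7.0), 'mean': array([ 0.4379, -0.1249,  0.0208]), 'n': 1265, 'px': array([488, 124,  23,  75], dtype=int32)}
{'c': (203.1, -366.8), 'size': (118.4, 23.7), 'ang': -38.1, 'pca': np.float64(-40.4), 'mean': array([ 0.2048, -0.3657,  0.0079]), 'n': 525, 'px': array([583, 267,  57,  52], dtype=int32)}
[ 8.83975197e+00  2.54552193e+01  7.34153682e+01 -6.85798839e-04
  8.11114626e+01  8.71568773e+00]
{'c': (537.2, 203.3), 'size': (99.4, 14.0), 'ang': -89.7, 'pca': np.float64(-89.9), 'mean': array([0.5372, 0.2071, 0.1315]), 'n': 2686, 'px': array([307, 138,  21, 137], dtype=int32)}
```

View pics/w3.png

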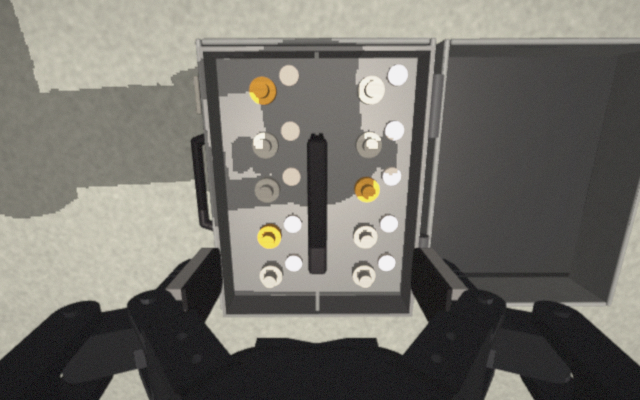

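The picture shows the handle centred between the open jaws, from (317,135) to (317,272). I'll descend and grip.

>>> jog_arm:
  plan:
    - [[0,0,0.797,0,0,0],[0,0,0.797,0,0,0],[0,0,0.797,0,0,0],[0,0,0,0,0,0]]

```text
time_s: 5.05
position: [0.535, 0.2027, 0.1027]
tool_rot: [[-0.004, 1.0, -0.007], [1.0, 0.004, -0.001], [-0.001, -0.007, -1.0]]
ft_force: [0.1, 0.1, 0.0]
grip_width: 0.0856
```

>>> jog_arm:
  plan:
    - [[0,0,0,0,0,0],[0,0,0,0,0,0],[0,0,0,0,0,0],[0,0,0,0,0,0],[0,0,0,0,0,0],[0,0,0,0,0,0],[0,0,0,0,0,0],[0,0,0,0,0,0]]
  grip: -1
  squeeze: 80

```text
time_s: 5.85
position: [0.537, 0.2034, 0.1066]
tool_rot: [[-0.006, 1.0, 0.002], [1.0, 0.006, 0.0], [0.0, 0.002, -1.0]]
ft_force: [-0.2, 0.2, 5.1]
grip_width: 0.0128
```

>>> jog_arm:
  plan:
    - [[0,0,-0.2,0,0,0],[0,0,-0.3,0,0,0],[0,0,-0.5,0,0,0],[0,0,-0.6,0,0,0],[0,0,-0.6,0,0,0],[0,0,-0.6,0,0,0],[0,0,0,0,0,0]]

```text
time_s: 6.55
position: [0.5376, 0.2035, 0.2211]
tool_rot: [[-0.006, 1.0, 0.006], [1.0, 0.006, 0.001], [0.001, 0.006, -1.0]]
ft_force: [0.3, 0.2, -4.9]
grip_width: 0.0125
```

```bash
python3 - <<'E'
from h import *
s=env.observe();print(s["q"],s["ft_force"],s["grip_width"])
im,d,c=shot("scene","s4.png"); W=cloud(d,c)
im,d,c=shot("side","side4.png")
E
```

```text
[ 8.93567777e+00  2.45652262e+01  7.15781753e+01 -5.30700446e-05
  8.34929312e+01  8.59838938e+00] [ 0.32663214  0.2294359  -4.86998813] 0.01252025335203115
```

View pics/s4.png

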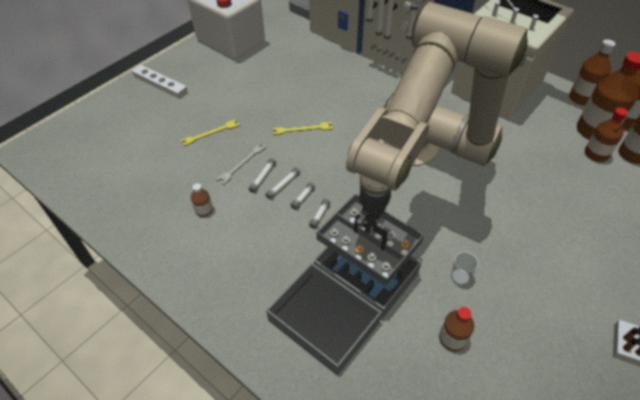

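View pics/side4.png

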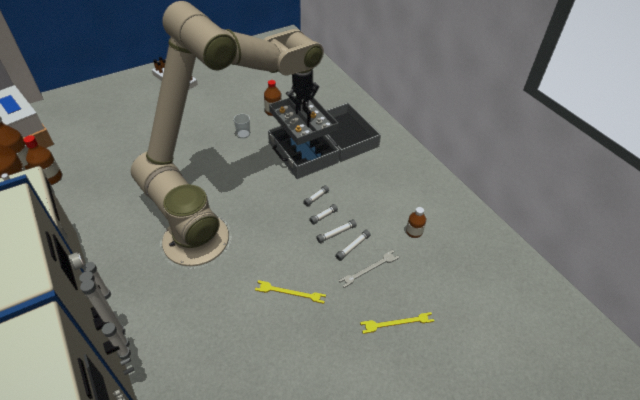

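The scene image shows the tray lifted level at (370,240), with only blue channels and no spanner in the case. I'll set it on free bench at about (0.30, 0.20).

>>> jog_arm:
  plan:
    - [[0,-0.5,0,0,0,0],[0,-0.7,0,0,0,0],[0,-0.8,0,0,0,0],[0,-0.8,0,0,0,0],[0,-0.8,0,0,0,0],[0,-0.8,0,0,0,0],[0,-0.8,0,0,0,0],[0,-0.5,0,0,0,0],[0,-0.24,0,0,0,0],[0,0,0,0,0,0]]

```text
time_s: 7.65
position: [0.2981, 0.2018, 0.2172]
tool_rot: [[-0.006, 1.0, -0.001], [1.0, 0.006, -0.0], [-0.0, -0.001, -1.0]]
ft_force: [1.3, -0.3, -4.2]
grip_width: 0.0122
```

>>> jog_arm:
  plan:
    - [[0,0,0.6,0,0,0],[0,0,0.8,0,0,0],[0,0,0.8,0,0,0],[0,0,0.8,0,0,0],[0,0,0.5,0,0,0],[0,0,0.3,0,0,0],[0,0,0.1,0,0,0],[0,0,0,0,0,0],[0,0,0,0,0,0]]

```text
time_s: 8.55
position: [0.2998, 0.202, 0.062]
tool_rot: [[-0.006, 1.0, 0.001], [1.0, 0.006, 0.0], [0.0, 0.001, -1.0]]
ft_force: [-0.8, -0.3, -4.3]
grip_width: 0.0127
```

>>> jog_arm:
  plan:
    - [[0,0,0.15,0,0,0],[0,0,0.1,0,0,0],[0,0,0.02,0,0,0],[0,0,0,0,0,0],[0,0,0,0,0,0]]

```text
time_s: 9.05
position: [0.2991, 0.2019, 0.051]
tool_rot: [[-0.006, 1.0, 0.0], [1.0, 0.006, 0.0], [0.0, 0.0, -1.0]]
ft_force: [0.2, -0.8, -4.7]
grip_width: 0.0127
```

>>> jog_arm:
  plan:
    - [[0,0,0.03,0,0,0],[0,0,0.03,0,0,0],[0,0,0,0,0,0]]

```text
time_s: 9.35
position: [0.2992, 0.202, 0.0505]
tool_rot: [[-0.006, 1.0, 0.003], [1.0, 0.006, 0.0], [0.0, 0.003, -1.0]]
ft_force: [-9.6, -4.7, 42.7]
grip_width: 0.0125
```

Contact is confirmed, so I'll release.

>>> jog_arm:
  plan:
    - [[0,0,-0.04,0,0,0],[0,0,0,0,0,0],[0,0,0,0,0,0],[0,0,0,0,0,0],[0,0,0,0,0,0]]
  grip: 0.6

```text
time_s: 9.85
position: [0.299, 0.2019, 0.05]
tool_rot: [[-0.006, 1.0, -0.0], [1.0, 0.006, -0.0], [-0.0, -0.0, -1.0]]
ft_force: [-0.3, 0.1, 0.8]
grip_width: 0.0685
```

>>> jog_arm:
  plan:
    - [[0,0,-1,0,0,0],[0,0,-1,0,0,0],[0,0,-1,0,0,0],[0,0,-1,0,0,0],[0,0,-1,0,0,0],[0,0,0,0,0,1],[0,0,0,0,0,1],[0,0,0,0,0,1],[0,0,0,0,0,1],[0,0,0,0,0,1]]

```text
time_s: 10.85
position: [0.2989, 0.2018, 0.2499]
tool_rot: [[0.682, 0.731, -0.001], [0.731, -0.682, -0.0], [-0.0, -0.0, -1.0]]
ft_force: [0.0, -0.1, 0.3]
grip_width: 0.0683
```

>>> jog_arm:
  plan:
    - [[0,0,0,0,0,1],[0,0,0,0,0,1],[0,0,0,0,0,1],[0,0,0,0,0,1],[0,0,0,0,0,1],[0,0,0,0,0,0.47]]

```text
time_s: 11.45
position: [0.2989, 0.2018, 0.2499]
tool_rot: [[1.0, 0.001, -0.001], [0.001, -1.0, -0.0], [-0.001, 0.0, -1.0]]
ft_force: [-0.2, -0.4, 0.1]
grip_width: 0.0683
```

>>> jog_arm:
  plan:
    - [[0.25,1,0,0,0,0],[0.25,1,0,0,0,0],[0.25,1,0,0,0,0],[0.25,1,0,0,0,0],[0.25,1,0,0,0,0],[0.25,1,0,0,0,0],[0.25,1,0,0,0,0],[0.25,1,0,0,0,0],[0,0,0,0,0,0],[0,0,0,0,0,0]]

```text
time_s: 12.45
position: [0.3808, -0.118, 0.2496]
tool_rot: [[1.0, 0.004, -0.001], [0.004, -1.0, 0.001], [-0.001, -0.001, -1.0]]
ft_force: [-0.6, -0.2, 0.3]
grip_width: 0.0687
```

```bash
python3 - <<'E'
from h import *
im,d,c=shot("wrist","w5.png"); W=cloud(d,c)
print(env.observe()["position"],np.nanmedian(W[...,2][(W[...,2]<0.02)]))
for b in blobs(seg_rect(W,0.006,0.05,(0.15,0.8,-0.8,0.06)),W): print(b)
im,d,c=shot("scene","s5.png"); W=cloud(d,c)
for b in blobs(seg_rect(W,0.008,0.05,(0.15,0.8,-0.8,0.06)),W): print(b)
E
```

```text
[ 0.38063104 -0.11723257  0.24977569] 0.0001969498605966502
{'c': (452.6, -397.5), 'size': (224.7, 38.3), 'ang': 1.3, 'pca': np.float64(2.3), 'mean': array([ 0.4685, -0.3979,  0.008 ]), 'n': 3439, 'px': array([530,   1,  62, 202], dtype=int32)}
{'c': (454.6, -296.6), 'size': (150.0, 27.2), 'ang': 14.6, 'pca': np.float64(14.6), 'mean': array([ 0.4577, -0.2926,  0.0209]), 'n': 2947, 'px': array([451,  34,  43, 140], dtype=int32)}
{'c': (458.5, -38.3), 'size': (110.7, 26.4), 'ang': 14.6, 'pca': np.float64(14.6), 'mean': array([ 0.462 , -0.039 ,  0.0216]), 'n': 2077, 'px': array([220,  49,  53, 105], dtype=int32)}
{'c': (436.9, -217.7), 'size': (150.1, 26.1), 'ang': 0.4, 'pca': np.float64(0.4), 'mean': array([ 0.4412, -0.2159,  0.0213]), 'n': 2659, 'px': array([388,  51,  33, 138], dtype=int32)}
{'c': (436.9, -129.1), 'size': (110.1, 26.0), 'ang': 7.2, 'pca': np.float64(7.1), 'mean': array([ 0.4392, -0.1286,  0.0219]), 'n': 1905, 'px': array([310,  71,  33, 101], dtype=int32)}
{'c': (240.4, -400.2), 'size': (72.9, 31.4), 'ang': -42.6, 'pca': np.float64(-43.3), 'mean': array([ 0.2443, -0.
[... 671 characters left out ...]
42.2), 'ang': 6.0, 'pca': np.float64(0.3), 'mean': array([ 0.4416, -0.2115,  0.021 ]), 'n': 274, 'px': array([266, 168,  35,  32], dtype=int32)}
{'c': (440.3, -129.8), 'size': (117.5, 36.3), 'ang': 6.5, 'pca': np.float64(6.7), 'mean': array([ 0.4408, -0.1229,  0.0217]), 'n': 218, 'px': array([291, 183,  25,  27], dtype=int32)}
{'c': (452.7, -36.4), 'size': (132.9, 26.8), 'ang': 14.3, 'pca': np.float64(14.1), 'mean': array([ 0.4632, -0.0323,  0.0219]), 'n': 227, 'px': array([309, 199,  22,  30], dtype=int32)}
{'c': (692.0, -328.0), 'size': (60.2, 34.4), 'ang': -33.0, 'pca': np.float64(-30.5), 'mean': array([ 0.6934, -0.3243,  0.0296]), 'n': 153, 'px': array([193, 201,  20,  16], dtype=int32)}
```

View pics/w5.png

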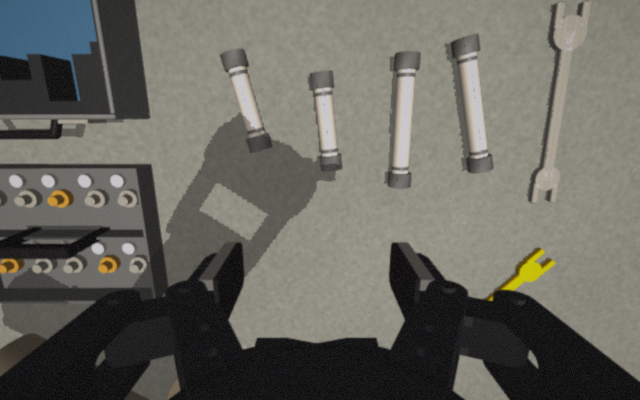

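View pics/s5.png

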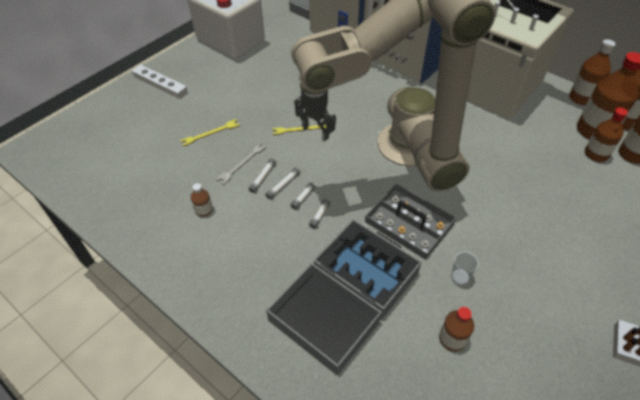

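The wrist and scene views agree to a few mm. In w5 the short columns are at (246,100) and (325,120), the long ones at (401,120) and (473,103), and the spanner at (558,100). First column: the short one at (0.4585, -0.038), yaw 14.6°.

>>> jog_arm:
  plan:
    - [[0.975,-0.985,0,0,0,0],[0.975,-0.985,0,0,0,0],[0,0,0.9,0,0,-0.85],[0,0,0.9,0,0,-0.85],[0,0,0.9,0,0,0],[0,0,0.9,0,0,0],[0,0,0.9,0,0,0],[0,0,0.5,0,0,0],[0,0,0.3,0,0,0],[0,0,0,0,0,0]]
  grip: 0.2

```text
time_s: 13.55
position: [0.4499, -0.0448, 0.0372]
tool_rot: [[0.966, 0.26, -0.003], [0.26, -0.966, 0.001], [-0.002, -0.002, -1.0]]
ft_force: [0.6, 0.2, 0.7]
grip_width: 0.0513
```

```bash
python3 - <<'E'
from h import *
im,d,c=shot("wrist","w6.png"); W=cloud(d,c)
print(env.observe()["position"])
for b in blobs(seg_rect(W,0.006,0.03,(0.35,0.6,-0.09,0.03)),W): print(b)
E
```

```text
[ 0.45050088 -0.04513484  0.03808187]
{'c': (458.6, -37.9), 'size': (111.2, 26.0), 'ang': 14.7, 'pca': np.float64(14.6), 'mean': array([ 0.4628, -0.0369,  0.0219]), 'n': 8229, 'px': array([283, 114,  53, 205], dtype=int32)}
```

View pics/w6.png

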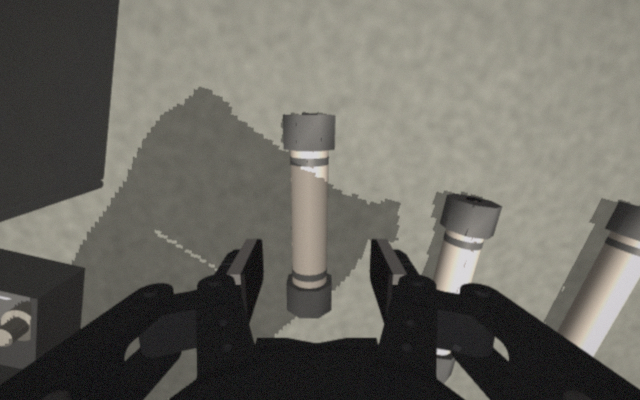

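The column is at (310,215), slightly ahead of the jaws, so I'll shift, descend and grip.

>>> jog_arm:
  plan:
    - [[0.24,-0.12,0,0,0,0],[0,0,0.4,0,0,0],[0,0,0.3,0,0,0],[0,0,0.15,0,0,0],[0,0,0,0,0,0],[0,0,0,0,0,0]]

```text
time_s: 14.2
position: [0.4594, -0.0389, 0.0047]
tool_rot: [[0.966, 0.258, 0.001], [0.258, -0.966, -0.0], [0.001, 0.001, -1.0]]
ft_force: [-0.6, -0.1, -0.0]
grip_width: 0.0513
```

>>> jog_arm:
  plan:
    - [[0,0,0,0,0,0],[0,0,0,0,0,0],[0,0,0,0,0,0],[0,0,0,0,0,0],[0,0,0,0,0,0],[0,0,0,0,0,0]]
  grip: -1
  squeeze: 50

```text
time_s: 14.8
position: [0.4591, -0.0391, 0.0046]
tool_rot: [[0.966, 0.258, 0.001], [0.258, -0.966, -0.0], [0.001, 0.0, -1.0]]
ft_force: [-1.2, 0.6, 5.0]
grip_width: 0.0185
```

>>> jog_arm:
  plan:
    - [[0,0,-0.5,0,0,0],[0,0,-0.8,0,0,0],[0,0,-0.9,0,0,0.85],[0,0,-0.9,0,0,0.85],[0,0,-0.8,0,0,0],[0.323,-0.92,0,0,0,0],[0.323,-0.92,0,0,0,0],[0.323,-0.92,0,0,0,0],[0.323,-0.92,0,0,0,0],[0.323,-0.92,0,0,0,0]]

```text
time_s: 15.8
position: [0.5225, 0.147, 0.1602]
tool_rot: [[1.0, 0.006, -0.0], [0.006, -1.0, -0.0], [-0.0, 0.0, -1.0]]
ft_force: [0.9, -0.9, -0.6]
grip_width: 0.0178
```

>>> jog_arm:
  plan:
    - [[0.323,-0.92,0,0,0,0],[0,0,0,0,0,0],[0,0,0,0,0,0],[0,0,0,0,0,0]]

```text
time_s: 16.2
position: [0.5348, 0.1815, 0.16]
tool_rot: [[1.0, 0.005, -0.001], [0.005, -1.0, -0.0], [-0.001, 0.0, -1.0]]
ft_force: [0.5, -0.0, -1.5]
grip_width: 0.0183
```

```bash
python3 - <<'E'
from h import *
im,d,c=shot("wrist","w7.png"); W=cloud(d,c); np.savez("pics/w7.npz",W=W,im=im)
s=env.observe();print(s["position"],s["tool_rot"][:,0],s["grip_width"])
im2,d2,c2=shot("scene","s7.png")
E
```

```text
[0.53481532 0.18134142 0.160116  ] [ 9.99987844e-01  4.91322879e-03 -4.15850568e-04] 0.018342219583472652
```

View pics/w7.png

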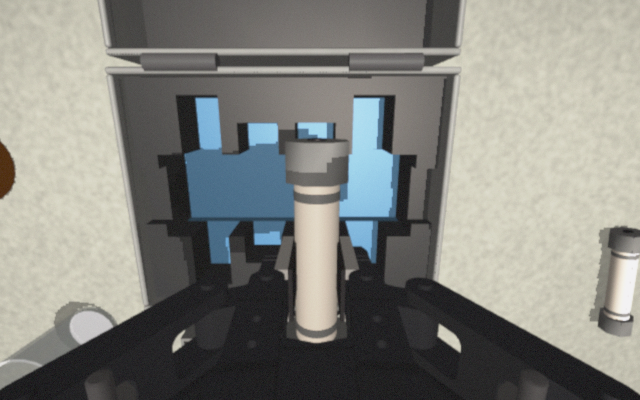

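```bash
python3 - <<'E'
from h import *
W=np.load("pics/w7.npz")["W"]
X,Y,Z=W[...,0],W[...,1],W[...,2]
wall=(Z>0.067)&(Z<0.073)
# base side walls tops for x in .5-.62
for x0 in (0.49,0.53,0.57,0.60):
    m=wall&(abs(X-x0)<0.01)
    y=Y[m]; print("wall x",x0,"right",np.percentile(y[y<0.15],[2,98]).round(4) if (y<.15).any() else None,"left",np.percentile(y[y>0.25],[2,98]).round(4) if (y>.25).any() else None)
m=wall&(X>0.61)&(X<0.66)&(abs(Y-0.2)<0.1); print("lidside",np.percentile(X[m],[2,50,98]))
foam=(Z>0.053)&(Z<0.059)
v=np.round(np.nanmedian(Z[foam]),4);print("foamz",v)
for x0 in (0.576,0.584,0.592,0.60,0.606):
    m=foam&(abs(X-x0)<0.002)
    y=np.sort(Y[m]); g=np.where(np.diff(y)>0.006)[0]
    print(x0,[(round(y[i],4),round(y[i+1],4)) for i in g], y[[0,-1]].round(4))
for y0 in (0.137,0.182,0.2255,0.2695,0.203,0.159,0.247):
    m=foam&(abs(Y-y0)<0.004)&(X>0.54); print("y",y0,"foam xmin/max",np.percentile(X[m],[1,99]).round(4))
E
```

```text
wall x 0.49 right [0.0822 0.0867] left [0.3221 0.3272]
wall x 0.53 right [0.0824 0.0868] left [0.322  0.3271]
wall x 0.57 right [0.0824 0.0873] left [0.3223 0.3272]
wall x 0.6 right [0.0827 0.0874] left [0.3225 0.3275]
lidside [0.62699447 0.63009921 0.64094786]
foamz 0.0559
0.576 [(np.float64(0.1237), np.float64(0.1544)), (np.float64(0.1561), np.float64(0.2069)), (np.float64(0.211), np.float64(0.2422)), (np.float64(0.2551), np.float64(0.286))] [0.0864 0.3233]
0.584 [(np.float64(0.1235), np.float64(0.1547)), (np.float64(0.167), np.float64(0.1984)), (np.float64(0.2114), np.float64(0.2421)), (np.float64(0.2553), np.float64(0.2862))] [0.0865 0.3235]
0.592 [(np.float64(0.1233), np.float64(0.1548)), (np.float64(0.1672), np.float64(0.1984)), (np.float64(0.2113), np.float64(0.2422)), (np.float64(0.2554), np.float64(0.286))] [0.0866 0.3232]
0.6 [(np.float64(0.1237), np.float64(0.1543)), (np.float64(0.2556), np.float64(0.2862))] [0.0864 0.3236]
0.606 [(np.float64(0.1236), np.float64(0.1546)), (np.float64(0.2556), np.float64(0.2862))] [0.0867 0.3238]
y 0.137 foam xmin/max [0.6144 0.6275]
y 0.182 foam xmin/max [0.5948 0.6398]
y 0.2255 foam xmin/max [0.5946 0.6396]
y 0.2695 foam xmin/max [0.6138 0.6268]
y 0.203 foam xmin/max [0.5805 0.6396]
y 0.159 foam xmin/max [0.5723 0.6398]
y 0.247 foam xmin/max [0.5705 0.6394]
```

```bash
python3 - <<'E'
from h import *
W=np.load("pics/w7.npz")["W"]
m=(W[...,2]>0.12)&(W[...,2]<0.2)&(W[...,0]>0.55)&(abs(W[...,1]-.1815)<0.02)
p=W[m]
for x0 in np.arange(0.556,0.595,0.006):
    q=p[abs(p[:,0]-x0)<0.003]; 
    if len(q)>5: print(x0.round(3),np.percentile(q[:,1],[1,99]).round(4),np.percentile(q[:,1],[1,99]).mean().round(4),q[:,2].max().round(4),len(q))
print(p[:,0].max())
E
```

```text
0.556 [0.1725 0.1914] 0.1819 0.1796 590
0.562 [0.1722 0.1917] 0.182 0.1799 615
0.568 [0.1725 0.1917] 0.1821 0.18 659
0.574 [0.1691 0.1946] 0.1818 0.1826 750
0.58 [0.1693 0.1945] 0.1819 0.1829 958
0.586 [0.1693 0.1948] 0.1821 0.1832 994
0.592 [0.1693 0.1944] 0.1819 0.1825 354
0.5904595590431587
```

The measurements are consistent: case centre (0.5364, 0.2047), yaw about 0.25°, and the held column is within 1 mm of the short_2 channel centre. I'll lower it.

>>> jog_arm:
  plan:
    - [[0.025,-0.02,0.5,0,0,0],[0,0,0.7,0,0,0],[0,0,0.7,0,0,0],[0,0,0.6,0,0,0],[0,0,0.4,0,0,0],[0,0,0.3,0,0,0],[0,0,0.2,0,0,0],[0,0,0.06,0,0,0],[0,0,0,0,0,0],[0,0,0,0,0,0]]

```text
time_s: 17.3
position: [0.5365, 0.1831, 0.0224]
tool_rot: [[1.0, 0.006, 0.001], [0.006, -1.0, 0.0], [0.001, -0.0, -1.0]]
ft_force: [0.3, -0.5, -1.5]
grip_width: 0.018
```

>>> jog_arm:
  plan:
    - [[0,0,0.04,0,0,0],[0,0,0.04,0,0,0],[0,0,0,0,0,0],[0,0,0,0,0,0]]

```text
time_s: 17.7
position: [0.5366, 0.1832, 0.0206]
tool_rot: [[1.0, 0.006, 0.003], [0.006, -1.0, 0.0], [0.003, -0.0, -1.0]]
ft_force: [-4.1, -0.8, 16.4]
grip_width: 0.0182
```

>>> jog_arm:
  plan:
    - [[0,0,0,0,0,0],[0,0,0,0,0,0],[0,0,0,0,0,0]]
  grip: -0.25

```text
time_s: 18.0
position: [0.5361, 0.1831, 0.0185]
tool_rot: [[1.0, 0.006, 0.0], [0.006, -1.0, 0.0], [0.0, -0.0, -1.0]]
ft_force: [-0.2, 0.2, 1.2]
grip_width: 0.0324
```

>>> jog_arm:
  plan:
    - [[0,0,-0.5,0,0,0],[0,0,-0.9,0,0,0],[0,0,-0.9,0,0,0],[0,0,-0.9,0,0,0],[0,0,-0.9,0,0,0],[0,0,0,0,0,0]]

```text
time_s: 18.6
position: [0.5379, 0.1834, 0.1872]
tool_rot: [[1.0, 0.006, 0.009], [0.006, -1.0, 0.001], [0.009, -0.001, -1.0]]
ft_force: [-0.7, -0.1, -0.9]
grip_width: 0.0317
```

```bash
python3 - <<'E'
from h import *
im,d,c=shot("wrist","w8.png"); W=cloud(d,c)
print(env.observe()["position"])
m=(W[...,2]>0.025)&(W[...,2]<0.05)&(W[...,0]>0.46)&(W[...,0]<.61)&(abs(W[...,1]-.183)<0.0135)
p=W[m]
print(p.min(0),p.max(0),len(p))
for x0 in np.arange(0.48,0.60,0.01):
    q=p[abs(p[:,0]-x0)<0.004]
    if len(q)>20: print(x0.round(3),np.percentile(q[:,1],[2,98]).round(4),np.percentile(q[:,2],98).round(4))
im,d,c=shot("scene"); W=cloud(d,c)
for b in blobs(seg_rect(W,0.008,0.04,(0.15,0.6,-0.8,0.06)),W): print(b["c"],b["pca"],b["size"])
E
```

```text
[0.53682487 0.18319705 0.18437716]
[0.47740564 0.16966364 0.0251434 ] [0.59208401 0.19641671 0.04987322] 2811
0.48 [0.1702 0.1959] 0.0493
0.49 [0.171  0.1958] 0.0429
0.5 [0.1713 0.1956] 0.0426
0.51 [0.1741 0.1928] 0.0396
0.52 [0.1743 0.1928] 0.0399
0.53 [0.1744 0.1928] 0.0401
0.54 [0.1746 0.1928] 0.0395
0.55 [0.1736 0.1927] 0.0399
0.56 [0.1738 0.1927] 0.0401
0.57 [0.174  0.1931] 0.04
0.58 [0.1715 0.1963] 0.0431
0.59 [0.1716 0.1962] 0.043
(368.4, -574.2) -20.6 (104.5, 41.2)
(203.5, -358.4) -43.3 (120.3, 20.3)
(394.4, -393.5) 1.8 (105.5, 33.1)
(456.3, -294.1) 14.0 (156.0, 31.2)
(509.3, -396.3) -1.7 (112.1, 37.1)
(438.5, -214.4) -0.1 (154.5, 27.8)
(437.4, -128.0) 7.0 (115.3, 32.0)
```

View pics/w8.png

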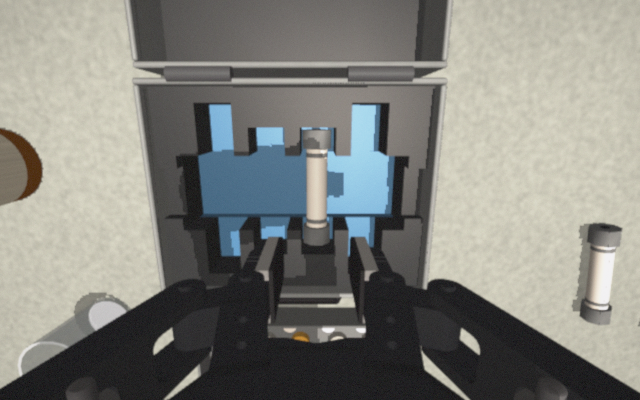

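The first short column is seated at pixel (316,187), tube top 40 mm and caps 43 mm up. Next is the second short column.

>>> jog_arm:
  plan:
    - [[-0.318,0.974,0,0,0,0],[-0.318,0.974,0,0,0,0],[-0.318,0.974,0,0,0,0],[-0.318,0.974,0,0,0,0],[-0.318,0.974,0,0,0,0],[-0.318,0.974,0,0,0,0],[-0.318,0.974,0,0,0,0],[-0.318,0.974,0,0,0,0],[0,0,0.5,0,0,-0.8],[0,0,0.8,0,0,0]]
  grip: 0.2

```text
time_s: 19.7
position: [0.436, -0.1305, 0.1297]
tool_rot: [[0.992, 0.126, 0.001], [0.126, -0.992, -0.001], [0.001, 0.001, -1.0]]
ft_force: [0.0, 0.1, -0.2]
grip_width: 0.0512
```

>>> jog_arm:
  plan:
    - [[0,0,0.8,0,0,0],[0,0,0.8,0,0,0],[0,0,0.5,0,0,0],[0,0,0.3,0,0,0],[0,0,0,0,0,0]]

```text
time_s: 20.2
position: [0.4347, -0.1284, 0.0321]
tool_rot: [[0.992, 0.126, -0.005], [0.126, -0.992, 0.003], [-0.005, -0.004, -1.0]]
ft_force: [-0.6, 0.5, -0.3]
grip_width: 0.0514
```

```bash
cat >> h.py <<'E'
def near(box,target_z=0.0045):
    c0=None
    im,d,c=shot("wrist","near_%d.png"%int(env.observe()["time_s"]*100)); W=cloud(d,c)
    s=env.observe(); R=s["tool_rot"]; P=s["position"]
    for b in blobs(seg_rect(W,0.006,0.03,box),W,200):
        dw=np.array([b["c"][0]/1000-P[0],b["c"][1]/1000-P[1],target_z-P[2]])
        t=R.T@dw
        yaw=np.degrees(np.arctan2(R[1,0],R[0,0]))
        da=b["pca"]-yaw
        print(b["c"],b["size"],b["ang"],b["pca"],"P",P.round(4),"yaw",yaw.round(2),"units",(t/0.04).round(3),"rz",round(-np.radians(da)/0.15,3))
E
python3 - <<'E'
from h import *
near((0.3,0.6,-0.18,-0.07))
E
```

```text
(437.3, -128.7) (111.3, 26.0) 7.2 7.2 P [ 0.4353 -0.1287  0.0333] yaw 7.22 units [0.052 0.007 0.719] rz 0.002
```

>>> jog_arm:
  plan:
    - [[0.04,0,0.35,0,0,0],[0,0,0.25,0,0,0],[0,0,0.12,0,0,0],[0,0,0,0,0,0],[0,0,0,0,0,0]]

```text
time_s: 20.75
position: [0.4379, -0.1291, 0.006]
tool_rot: [[0.992, 0.126, 0.0], [0.126, -0.992, -0.0], [0.0, 0.0, -1.0]]
ft_force: [0.5, -0.4, -0.3]
grip_width: 0.0511
```

>>> jog_arm:
  plan:
    - [[0,0,0,0,0,0],[0,0,0,0,0,0],[0,0,0,0,0,0],[0,0,0,0,0,0],[0,0,0,0,0,0],[0,0,0,0,0,0]]
  grip: -1

```text
time_s: 21.35
position: [0.4379, -0.1291, 0.0062]
tool_rot: [[0.992, 0.126, 0.001], [0.126, -0.992, -0.0], [0.001, 0.0, -1.0]]
ft_force: [-0.6, 0.0, 4.9]
grip_width: 0.0183
```

>>> jog_arm:
  plan:
    - [[0,0,-0.5,0,0,0],[0,0,-0.8,0,0,0],[0,0,-0.9,0,0,0.81],[0,0,-0.9,0,0,0],[0,0,-0.75,0,0,0],[0.28,-0.988,0,0,0,0],[0.28,-0.988,0,0,0,0],[0.28,-0.988,0,0,0,0],[0.28,-0.988,0,0,0,0],[0.28,-0.988,0,0,0,0]]

```text
time_s: 22.35
position: [0.4929, 0.0705, 0.1598]
tool_rot: [[1.0, 0.005, 0.0], [0.005, -1.0, -0.0], [0.0, 0.0, -1.0]]
ft_force: [0.6, -0.1, -1.6]
grip_width: 0.0178
```

>>> jog_arm:
  plan:
    - [[0.28,-0.988,0,0,0,0],[0.28,-0.988,0,0,0,0],[0.28,-0.988,0,0,0,0],[0.28,-0.988,0,0,0,0],[0,0,0.2,0,0,0],[0,0,0,0,0,0],[0,0,0,0,0,0]]

```text
time_s: 23.05
position: [0.5366, 0.2263, 0.1515]
tool_rot: [[1.0, 0.004, -0.001], [0.004, -1.0, -0.0], [-0.001, 0.0, -1.0]]
ft_force: [0.4, 0.1, -0.5]
grip_width: 0.0184
```

```bash
cat >> h.py <<'E'
def held(ych,half,xc=0.5364):
    im,d,c=shot("wrist","held_%d.png"%int(env.observe()["time_s"]*100)); W=cloud(d,c)
    s=env.observe(); R=s["tool_rot"]; P=s["position"]
    zt=P[2]
    m=(W[...,2]>zt-0.01)&(W[...,2]<zt+0.03)&(W[...,0]>P[0]+0.015)&(W[...,0]<P[0]+0.1)&(abs(W[...,1]-P[1])<0.02)
    p=W[m]; xs=[];ys=[]
    tub=p[(p[:,0]<P[0]+half-0.02)]
    for x0 in np.arange(P[0]+0.018,P[0]+half-0.003,0.004):
        q=p[abs(p[:,0]-x0)<0.002]
        if len(q)>20: xs.append(x0); ys.append(np.percentile(q[:,1],[1,99]).mean())
    a,b=np.polyfit(xs,ys,1)
    xe=np.percentile(p[:,0],99.7); cx=xe-half; cy=a*cx+b
    top=np.percentile(tub[:,2],98); ax=top-0.010
    print("P",P.round(4),"yawtool",np.degrees(np.arctan2(R[1,0],R[0,0])).round(2),"colyaw",np.degrees(np.arctan(a)).round(2),"col centre",round(cx,4),round(cy,4),"axis z",ax.round(4),"grip",round(s["grip_width"],4))
    dw=np.array([xc-cx,ych-cy,0.029-ax]); print("units",(R.T@dw/0.04).round(3))
E
python3 - <<'E'
from h import *
held(0.2267,0.055)
E
```

```text
P [0.5368 0.2261 0.1519] yawtool 0.2 colyaw 0.29 col centre 0.5365 0.2266 axis z 0.1589 grip 0.018
units [-2.000e-03 -3.000e-03  3.247e+00]
```

>>> jog_arm:
  plan:
    - [[0,0,0.5,0,0,0],[0,0,0.7,0,0,0],[0,0,0.7,0,0,0],[0,0,0.6,0,0,0],[0,0,0.35,0,0,0],[0,0,0.25,0,0,0],[0,0,0.08,0,0,0],[0,0,0.04,0,0,0],[0,0,0,0,0,0],[0,0,0,0,0,0]]

```text
time_s: 24.1
position: [0.5373, 0.2272, 0.0236]
tool_rot: [[1.0, 0.005, 0.001], [0.005, -1.0, 0.0], [0.001, -0.0, -1.0]]
ft_force: [0.4, 0.1, -0.5]
grip_width: 0.0181
```

>>> jog_arm:
  plan:
    - [[0,0,0.03,0,0,0],[0,0,0.02,0,0,0],[0,0,0,0,0,0]]

```text
time_s: 24.4
position: [0.5373, 0.2272, 0.0222]
tool_rot: [[1.0, 0.005, 0.002], [0.005, -1.0, 0.0], [0.002, -0.0, -1.0]]
ft_force: [-3.3, -0.5, 8.7]
grip_width: 0.018
```

>>> jog_arm:
  plan:
    - [[0,0,0,0,0,0],[0,0,0,0,0,0],[0,0,0,0,0,0]]
  grip: -0.28

```text
time_s: 24.7
position: [0.5369, 0.2271, 0.0208]
tool_rot: [[1.0, 0.005, -0.0], [0.005, -1.0, -0.0], [-0.0, 0.0, -1.0]]
ft_force: [-0.7, -0.2, -0.6]
grip_width: 0.0303
```

>>> jog_arm:
  plan:
    - [[0,0,-0.5,0,0,0],[0,0,-0.9,0,0,0],[0,0,-0.9,0,0,0],[0,0,-0.9,0,0,0],[0,0,-0.9,0,0,0],[0,0,0,0,0,0]]

```text
time_s: 25.3
position: [0.5387, 0.2276, 0.1898]
tool_rot: [[1.0, 0.005, 0.009], [0.005, -1.0, 0.002], [0.009, -0.002, -1.0]]
ft_force: [-0.5, 0.1, -0.4]
grip_width: 0.031
```

```bash
cat >> h.py <<'E'
def seated(ys):
    im,d,c=shot("wrist","seat_%d.png"%int(env.observe()["time_s"]*100)); W=cloud(d,c)
    print(env.observe()["position"])
    for y in ys:
        m=(W[...,2]>0.02)&(W[...,2]<0.07)&(W[...,0]>0.45)&(W[...,0]<.62)&(abs(W[...,1]-y)<0.012)
        p=W[m]
        print(y,[(round(x0,3),round(float(np.percentile(p[abs(p[:,0]-x0)<0.004][:,2],98)),4)) for x0 in (0.47,0.49,0.51,0.53,0.55,0.57,0.582,0.605) if (abs(p[:,0]-x0)<0.004).sum()>20])
def bench():
    im,d,c=shot("scene","bench_%d.png"%int(env.observe()["time_s"]*100)); W=cloud(d,c)
    for b in blobs(seg_rect(W,0.008,0.04,(0.15,0.65,-0.8,0.06)),W): print(b["c"],b["pca"],b["size"])
E
python3 - <<'E'
from h import *
seated((0.183,0.227)); bench()
E
```

```text
[0.53771125 0.2273085  0.18692709]
0.183 [(0.49, 0.0429), (0.51, 0.0399), (0.53, 0.0395), (0.55, 0.0398), (0.57, 0.0399), (0.582, 0.043), (0.605, 0.0573)]
0.227 [(0.47, 0.0571), (0.49, 0.043), (0.51, 0.0398), (0.53, 0.0397), (0.55, 0.0398), (0.57, 0.0397), (0.582, 0.0433), (0.605, 0.0573)]
(464.7, -393.3) 2.6 (101.3, 15.9)
(455.7, -291.7) 14.3 (157.9, 28.3)
(438.2, -214.8) 0.0 (157.8, 29.6)
```

Both short columns are seated. Now the long column at (0.437, -0.218).

>>> jog_arm:
  plan:
    - [[-0.233,1,0,0,0,0],[-0.233,1,0,0,0,0],[-0.233,1,0,0,0,0],[-0.233,1,0,0,0,0],[-0.233,1,0,0,0,0],[-0.233,1,0,0,0,0],[-0.233,1,0,0,0,0],[-0.233,1,0,0,0,0],[-0.233,1,0,0,0,0],[-0.233,1,0,0,0,0]]
  grip: 0.2

```text
time_s: 26.4
position: [0.4444, -0.1745, 0.1834]
tool_rot: [[1.0, 0.004, -0.002], [0.004, -1.0, 0.002], [-0.002, -0.002, -1.0]]
ft_force: [0.8, 0.5, -0.4]
grip_width: 0.0512
```

>>> jog_arm:
  plan:
    - [[-0.233,1,0,0,0,0],[0,0.11,0.3,0,0,0],[0,0,0.8,0,0,0],[0,0,0.9,0,0,0],[0,0,0.8,0,0,0],[0,0,0.6,0,0,0],[0,0,0.4,0,0,0],[0,0,0,0,0,0]]

```text
time_s: 27.2
position: [0.4349, -0.2165, 0.03]
tool_rot: [[1.0, 0.004, -0.005], [0.004, -1.0, 0.004], [-0.005, -0.005, -1.0]]
ft_force: [-0.3, -0.2, -0.2]
grip_width: 0.0515
```

```bash
python3 - <<'E'
from h import *
near((0.3,0.6,-0.255,-0.18))
E
```

```text
(443.7, -217.6) (136.8, 26.0) 0.4 0.4 P [ 0.4356 -0.217   0.0315] yaw 0.26 units [0.205 0.017 0.674] rz -0.016
```

>>> jog_arm:
  plan:
    - [[0.02,0.01,0.35,0,0,0],[0,0,0.2,0,0,0],[0,0,0.1,0,0,0],[0,0,0,0,0,0],[0,0,0,0,0,0]]

```text
time_s: 27.75
position: [0.4374, -0.2182, 0.0073]
tool_rot: [[1.0, 0.005, 0.0], [0.005, -1.0, -0.0], [0.0, 0.0, -1.0]]
ft_force: [0.1, -0.1, 0.5]
grip_width: 0.051
```

>>> jog_arm:
  plan:
    - [[0,0,0,0,0,0],[0,0,0,0,0,0],[0,0,0,0,0,0],[0,0,0,0,0,0],[0,0,0,0,0,0],[0,0,0,0,0,0]]
  grip: -1

```text
time_s: 28.35
position: [0.4374, -0.2182, 0.0074]
tool_rot: [[1.0, 0.005, 0.0], [0.005, -1.0, -0.0], [0.0, 0.0, -1.0]]
ft_force: [-1.5, 1.1, 5.7]
grip_width: 0.0179
```

>>> jog_arm:
  plan:
    - [[0,0,-0.5,0,0,0],[0,0,-0.8,0,0,0],[0,0,-0.9,0,0,0],[0,0,-0.9,0,0,0],[0,0,-0.6,0,0,0],[0.282,-0.989,0,0,0,0],[0.282,-0.989,0,0,0,0],[0.282,-0.989,0,0,0,0],[0.282,-0.989,0,0,0,0],[0.282,-0.989,0,0,0,0]]

```text
time_s: 29.35
position: [0.4928, -0.0184, 0.1549]
tool_rot: [[1.0, 0.004, -0.0], [0.004, -1.0, -0.0], [-0.0, 0.0, -1.0]]
ft_force: [0.8, 0.5, -1.3]
grip_width: 0.0178
```

>>> jog_arm:
  plan:
    - [[0.282,-0.989,0,0,0,0],[0.282,-0.989,0,0,0,0],[0.282,-0.989,0,0,0,0],[0.282,-0.989,0,0,0,0],[0,0,0.1,0,0,0],[0,0,0,0,0,0],[0,0,0,0,0,0]]

```text
time_s: 30.05
position: [0.5368, 0.1376, 0.1507]
tool_rot: [[1.0, 0.004, -0.001], [0.004, -1.0, -0.0], [-0.001, 0.0, -1.0]]
ft_force: [-0.1, 0.4, -1.0]
grip_width: 0.0178
```

```bash
python3 - <<'E'
from h import *
held(0.1388,0.075,0.5365)
E
```

```text
P [0.537  0.1374 0.1509] yawtool 0.19 colyaw 0.38 col centre 0.5364 0.1379 axis z 0.1569 grip 0.0179
units [ 0.004 -0.022  3.198]
```

>>> jog_arm:
  plan:
    - [[0,-0.015,0.5,0,0,0],[0,0,0.7,0,0,0],[0,0,0.7,0,0,0],[0,0,0.6,0,0,0],[0,0,0.35,0,0,0],[0,0,0.25,0,0,0],[0,0,0.06,0,0,0],[0,0,0.04,0,0,0],[0,0,0,0,0,0],[0,0,0,0,0,0]]

```text
time_s: 31.1
position: [0.5375, 0.1389, 0.0235]
tool_rot: [[1.0, 0.005, 0.001], [0.005, -1.0, 0.0], [0.001, -0.0, -1.0]]
ft_force: [-0.0, -0.1, -1.5]
grip_width: 0.0182
```

>>> jog_arm:
  plan:
    - [[0,0,0.03,0,0,0],[0,0,0.02,0,0,0],[0,0,0,0,0,0]]

```text
time_s: 31.4
position: [0.5376, 0.139, 0.0233]
tool_rot: [[1.0, 0.005, 0.003], [0.005, -1.0, -0.0], [0.003, 0.0, -1.0]]
ft_force: [-6.7, -1.1, 19.3]
grip_width: 0.0178
```

>>> jog_arm:
  plan:
    - [[0,0,0,0,0,0],[0,0,0,0,0,0],[0,0,0,0,0,0]]
  grip: -0.28

```text
time_s: 31.7
position: [0.5373, 0.139, 0.0209]
tool_rot: [[1.0, 0.005, 0.0], [0.005, -1.0, 0.0], [0.0, -0.0, -1.0]]
ft_force: [-0.0, -0.4, 0.8]
grip_width: 0.0308
```

>>> jog_arm:
  plan:
    - [[0,0,-0.5,0,0,0],[0,0,-0.9,0,0,0],[0,0,-0.9,0,0,0],[0,0,-0.9,0,0,0],[0,0,-0.9,0,0,0],[0,0,0,0,0,0]]

```text
time_s: 32.3
position: [0.539, 0.1391, 0.1895]
tool_rot: [[1.0, 0.005, 0.009], [0.005, -1.0, 0.0], [0.009, -0.0, -1.0]]
ft_force: [-0.1, -1.0, -0.3]
grip_width: 0.0305
```

```bash
python3 - <<'E'
from h import *
seated((0.139,0.183,0.227)); bench()
E
```

```text
[0.5379455  0.13903038 0.18676955]
0.139 [(0.47, 0.0428), (0.49, 0.0395), (0.51, 0.0398), (0.53, 0.0396), (0.55, 0.0397), (0.57, 0.04), (0.582, 0.0396), (0.605, 0.0431)]
0.183 [(0.49, 0.0431), (0.51, 0.0397), (0.53, 0.0398), (0.55, 0.0397), (0.57, 0.0401), (0.582, 0.0428), (0.605, 0.0574)]
0.227 [(0.47, 0.0573), (0.49, 0.0433), (0.51, 0.0399), (0.53, 0.0395), (0.55, 0.0397), (0.57, 0.0398), (0.582, 0.0428), (0.605, 0.0573)]
(368.7, -576.6) -19.3 (113.3, 46.8)
(458.7, -397.8) 2.2 (226.8, 43.8)
(457.1, -295.7) 14.2 (156.3, 34.8)
```

Three columns are seated. Now the last long column at (0.4546, -0.2966), yaw 14.6°.

>>> jog_arm:
  plan:
    - [[-0.193,0.989,0,0,0,0],[-0.193,0.989,0,0,0,0],[-0.193,0.989,0,0,0,0],[-0.193,0.989,0,0,0,0],[-0.193,0.989,0,0,0,0],[-0.193,0.989,0,0,0,0],[-0.193,0.989,0,0,0,0],[-0.193,0.989,0,0,0,0],[-0.193,0.989,0,0,0,0],[-0.193,0.989,0,0,0,0]]
  grip: 0.2

```text
time_s: 33.4
position: [0.4607, -0.2582, 0.1832]
tool_rot: [[1.0, 0.004, -0.002], [0.004, -1.0, 0.002], [-0.002, -0.002, -1.0]]
ft_force: [0.9, -0.3, -0.1]
grip_width: 0.0516
```

>>> jog_arm:
  plan:
    - [[-0.193,0.989,0,0,0,0],[0,0,0.4,0,0,-0.832],[0,0,0.8,0,0,-0.832],[0,0,0.9,0,0,0],[0,0,0.8,0,0,0],[0,0,0.6,0,0,0],[0,0,0.3,0,0,0],[0,0,0,0,0,0]]

```text
time_s: 34.2
position: [0.4534, -0.2958, 0.0309]
tool_rot: [[0.968, 0.251, -0.003], [0.251, -0.968, 0.003], [-0.002, -0.004, -1.0]]
ft_force: [-0.2, -0.9, 0.1]
grip_width: 0.0513
```

```bash
python3 - <<'E'
from h import *
near((0.3,0.6,-0.35,-0.25))
E
```

```text
(462.1, -294.8) (135.7, 26.1) 14.6 14.5 P [ 0.454  -0.2964  0.0323] yaw 14.57 units [0.206 0.014 0.695] rz 0.008
```

>>> jog_arm:
  plan:
    - [[0.02,0.01,0.35,0,0,0],[0,0,0.22,0,0,0],[0,0,0.1,0,0,0],[0,0,0,0,0,0],[0,0,0,0,0,0]]

```text
time_s: 34.75
position: [0.4553, -0.297, 0.0066]
tool_rot: [[0.968, 0.251, 0.001], [0.251, -0.968, -0.001], [0.0, 0.001, -1.0]]
ft_force: [-0.3, 0.9, 0.0]
grip_width: 0.0515
```

>>> jog_arm:
  plan:
    - [[0,0,0,0,0,0],[0,0,0,0,0,0],[0,0,0,0,0,0],[0,0,0,0,0,0],[0,0,0,0,0,0],[0,0,0,0,0,0]]
  grip: -1

```text
time_s: 35.35
position: [0.4553, -0.297, 0.0066]
tool_rot: [[0.968, 0.252, 0.001], [0.252, -0.968, -0.001], [0.0, 0.001, -1.0]]
ft_force: [-1.6, -0.5, 5.4]
grip_width: 0.0182
```

>>> jog_arm:
  plan:
    - [[0,0,-0.5,0,0,0],[0,0,-0.8,0,0,0],[0,0,-0.9,0,0,0.835],[0,0,-0.9,0,0,0.835],[0,0,-0.6,0,0,0],[0.14,-0.945,0,0,0,0],[0.14,-0.945,0,0,0,0],[0.14,-0.945,0,0,0,0],[0.14,-0.945,0,0,0,0],[0.14,-0.945,0,0,0,0]]

```text
time_s: 36.35
position: [0.4822, -0.1061, 0.154]
tool_rot: [[1.0, 0.003, -0.0], [0.003, -1.0, 0.0], [-0.0, -0.0, -1.0]]
ft_force: [0.9, -0.4, -1.3]
grip_width: 0.0176
```

>>> jog_arm:
  plan:
    - [[0.14,-0.945,0,0,0,0],[0.14,-0.945,0,0,0,0],[0.14,-0.945,0,0,0,0],[0.14,-0.945,0,0,0,0],[0.14,-0.945,0,0,0,0],[0.14,-0.945,0,0,0,0],[0.14,-0.945,0,0,0,0],[0.14,-0.945,0,0,0,0],[0.14,-0.945,0,0,0,0],[0.14,-0.945,0,0,0,0]]

```text
time_s: 37.35
position: [0.5368, 0.2721, 0.1538]
tool_rot: [[1.0, 0.004, -0.001], [0.004, -1.0, -0.0], [-0.001, 0.0, -1.0]]
ft_force: [0.7, 0.1, -0.6]
grip_width: 0.0175
```

>>> jog_arm:
  plan:
    - [[0,0,0.1,0,0,0],[0,0,0,0,0,0],[0,0,0,0,0,0]]

```text
time_s: 37.65
position: [0.5368, 0.2698, 0.1498]
tool_rot: [[1.0, 0.003, -0.001], [0.003, -1.0, -0.0], [-0.001, 0.0, -1.0]]
ft_force: [-0.5, 1.0, -0.7]
grip_width: 0.0179
```

```bash
python3 - <<'E'
from h import *
held(0.2706,0.075,0.5362)
E
```

```text
P [0.537  0.2696 0.1501] yawtool 0.14 colyaw 0.12 col centre 0.5366 0.2701 axis z 0.1568 grip 0.0177
units [-0.009 -0.013  3.195]
```

>>> jog_arm:
  plan:
    - [[-0.01,-0.005,0.5,0,0,-0.01],[0,0,0.7,0,0,0],[0,0,0.7,0,0,0],[0,0,0.6,0,0,0],[0,0,0.35,0,0,0],[0,0,0.25,0,0,0],[0,0,0.06,0,0,0],[0,0,0.04,0,0,0],[0,0,0,0,0,0],[0,0,0,0,0,0]]

```text
time_s: 38.7
position: [0.537, 0.2708, 0.0228]
tool_rot: [[1.0, 0.005, 0.001], [0.005, -1.0, 0.0], [0.001, -0.0, -1.0]]
ft_force: [0.6, -1.0, -1.3]
grip_width: 0.0178
```

>>> jog_arm:
  plan:
    - [[0,0,0.03,0,0,0],[0,0,0.02,0,0,0],[0,0,0,0,0,0]]

```text
time_s: 39.0
position: [0.537, 0.2709, 0.0226]
tool_rot: [[1.0, 0.005, 0.002], [0.005, -1.0, 0.0], [0.002, -0.0, -1.0]]
ft_force: [-5.4, -2.4, 16.7]
grip_width: 0.0179
```

>>> jog_arm:
  plan:
    - [[0,0,0,0,0,0],[0,0,0,0,0,0],[0,0,0,0,0,0]]
  grip: -0.28

```text
time_s: 39.3
position: [0.5367, 0.2708, 0.0201]
tool_rot: [[1.0, 0.005, 0.0], [0.005, -1.0, 0.0], [0.0, -0.0, -1.0]]
ft_force: [0.7, 0.8, 0.6]
grip_width: 0.0306
```

>>> jog_arm:
  plan:
    - [[0,0,-0.5,0,0,0],[0,0,-0.9,0,0,0],[0,0,-0.9,0,0,0],[0,0,-0.9,0,0,0],[0,0,-0.9,0,0,0],[0,0,0,0,0,0]]

```text
time_s: 39.9
position: [0.5384, 0.2713, 0.1891]
tool_rot: [[1.0, 0.005, 0.009], [0.005, -1.0, 0.003], [0.009, -0.003, -1.0]]
ft_force: [0.8, 0.6, -0.5]
grip_width: 0.0308
```

```bash
python3 - <<'E'
from h import *
seated((0.139,0.183,0.227,0.271)); bench()
E
ls -t pics | head -3
```

```text
[0.5373848  0.2710055  0.18617992]
0.139 [(0.47, 0.0431), (0.49, 0.04), (0.51, 0.04), (0.53, 0.0397), (0.55, 0.0398), (0.57, 0.0396), (0.582, 0.04), (0.605, 0.0431)]
0.183 [(0.47, 0.0574), (0.49, 0.0432), (0.51, 0.0397), (0.53, 0.0399), (0.55, 0.0401), (0.57, 0.0402), (0.582, 0.0431), (0.605, 0.0573)]
0.227 [(0.49, 0.0432), (0.51, 0.0396), (0.53, 0.0395), (0.55, 0.0399), (0.57, 0.0396), (0.582, 0.0432), (0.605, 0.0575)]
0.271 [(0.47, 0.0427), (0.49, 0.0396), (0.51, 0.0397), (0.53, 0.04), (0.55, 0.0399), (0.57, 0.0397), (0.582, 0.0397), (0.605, 0.0429)]
(477.9, -398.3) 1.6 (175.1, 36.6)
bench_3995.png
seat_3990.png
held_3765.png
```

All four columns are seated. Now the spanner.

>>> jog_arm:
  plan:
    - [[-0.129,0.982,0,0,0,0],[-0.129,0.982,0,0,0,0],[-0.129,0.982,0,0,0,0],[-0.129,0.982,0,0,0,0],[-0.129,0.982,0,0,0,0],[-0.129,0.982,0,0,0,0],[-0.129,0.982,0,0,0,0],[-0.129,0.982,0,0,0,0],[-0.129,0.982,0,0,0,0],[-0.129,0.982,0,0,0,0]]
  grip: 0.1

```text
time_s: 41.0
position: [0.4861, -0.1236, 0.1825]
tool_rot: [[1.0, 0.005, -0.003], [0.005, -1.0, 0.002], [-0.003, -0.002, -1.0]]
ft_force: [0.0, 0.0, -0.2]
grip_width: 0.0469
```

>>> jog_arm:
  plan:
    - [[-0.129,0.982,0,0,0,0],[-0.129,0.982,0,0,0,0],[-0.129,0.982,0,0,0,0],[-0.129,0.982,0,0,0,0],[-0.129,0.982,0,0,0,0],[-0.129,0.982,0,0,0,0],[-0.129,0.982,0,0,0,-0.2],[0,0,0,0,0,0],[0,0,0,0,0,0],[0,0,0,0,0,0]]

```text
time_s: 42.0
position: [0.4524, -0.3964, 0.1831]
tool_rot: [[0.999, 0.036, -0.001], [0.036, -0.999, 0.002], [-0.001, -0.002, -1.0]]
ft_force: [0.9, 1.6, -0.0]
grip_width: 0.0469
```

```bash
cat >> h.py <<'E'
def span(box,z0=0.004,z1=0.02):
    s=env.observe()
    im,d,c=shot("wrist","span_%d.png"%int(s["time_s"]*100)); W=cloud(d,c)
    R=s["tool_rot"]; P=s["position"]; print("P",P.round(4),"yaw",np.degrees(np.arctan2(R[1,0],R[0,0])).round(2))
    m=seg_rect(W,z0,z1,box); p=W[m]
    bs=blobs(m,W,300)
    for b in bs: print(b["c"],b["size"],b["ang"],b["pca"])
    return W,m,p
E
python3 - <<'E'
from h import *
W,m,p=span((0.3,0.65,-0.5,-0.3))
# shank axis
xs=np.arange(0.40,0.51,0.01); ys=[]
for x in xs:
    q=p[abs(p[:,0]-x)<0.003]; ys.append(np.percentile(q[:,1],[1,99]).mean() if len(q)>5 else np.nan)
print(np.round(ys,4)); k=np.isfinite(ys); a,b=np.polyfit(xs[k],np.array(ys)[k],1); print("shank yaw",np.degrees(a),"y at .4526",a*.4526+b)
print(np.percentile(p[:,0],[0.1,99.9]))
E
```

```text
P [ 0.4524 -0.3964  0.1831] yaw 2.05
(452.4, -399.2) (224.0, 36.9) 2.2 2.4
[-0.4015 -0.4011 -0.4008 -0.4004 -0.4    -0.3996 -0.3987 -0.3984 -0.398
 -0.3976 -0.3973]
shank yaw 2.5494551229586473 y at .4526 -0.3992902319539785
[0.34076556 0.56463908]
```

```bash
cp $(ls -t pics/span_* | head -1) pics/span_a.png
```

```text
(no output)
```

View pics/span_a.png

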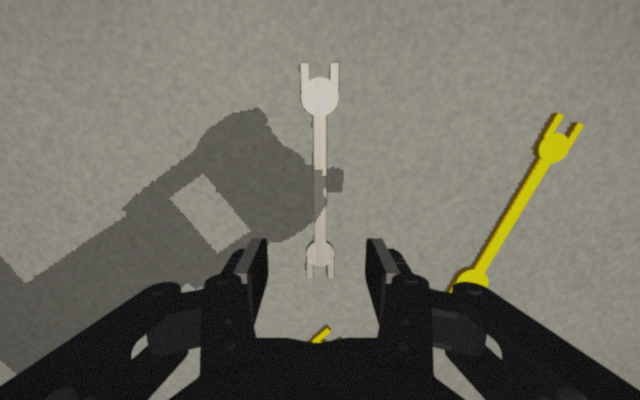

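The picture shows the grey spanner under the gripper, with its big head at (320,90) and small head at (320,260). I'll descend.

>>> jog_arm:
  plan:
    - [[0,0.06,0.5,0,0,-0.05],[0,0,0.8,0,0,0],[0,0,0.9,0,0,0],[0,0,0.9,0,0,0],[0,0,0.6,0,0,0],[0,0,0.3,0,0,0],[0,0,0.2,0,0,0],[0,0,0,0,0,0],[0,0,0,0,0,0]]

```text
time_s: 42.95
position: [0.4529, -0.4002, 0.0172]
tool_rot: [[0.999, 0.043, 0.001], [0.043, -0.999, -0.002], [0.001, 0.002, -1.0]]
ft_force: [0.4, 0.1, 0.4]
grip_width: 0.0468
```

```bash
python3 - <<'E'
from h import *
W,m,p=span((0.42,0.65,-0.5,-0.3))
xs=np.arange(0.46,0.53,0.01); ys=[]
for x in xs:
    q=p[abs(p[:,0]-x)<0.003]; ys.append(np.percentile(q[:,1],[1,99]).mean() if len(q)>5 else np.nan)
print(np.round(ys,4)); k=np.isfinite(ys); a,b=np.polyfit(xs[k],np.array(ys)[k],1); print("shank yaw",np.degrees(a),"y at .4526",a*.4526+b)
print(np.percentile(p[:,0],[0.1,99.9]))
E
```

```text
P [ 0.4529 -0.4002  0.0172] yaw 2.46
(492.4, -397.9) (145.2, 37.1) 2.7 2.4
[-0.3988 -0.3984 -0.3982 -0.3976 -0.3972 -0.3968 -0.3958 -0.3958]
shank yaw 2.7014680516606484 y at .4526 -0.3993299036068265
[0.42033406 0.5650503 ]
```

>>> jog_arm:
  plan:
    - [[0,-0.01,0.2,0,0,0],[0,0,0.12,0,0,0],[0,0,0.05,0,0,0],[0,0,0,0,0,0],[0,0,0,0,0,0]]

```text
time_s: 43.5
position: [0.4525, -0.3996, 0.0013]
tool_rot: [[0.999, 0.043, 0.0], [0.043, -0.999, -0.0], [0.0, 0.0, -1.0]]
ft_force: [1.1, 0.2, -0.3]
grip_width: 0.0471
```

>>> jog_arm:
  plan:
    - [[0,0,-0.02,0,0,0],[0,0,0,0,0,0],[0,0,0,0,0,0],[0,0,0,0,0,0],[0,0,0,0,0,0],[0,0,0,0,0,0]]
  grip: -1
  squeeze: 80

```text
time_s: 44.1
position: [0.4525, -0.3996, 0.0026]
tool_rot: [[0.999, 0.043, 0.0], [0.043, -0.999, -0.0], [0.0, 0.0, -1.0]]
ft_force: [-0.8, 0.7, 6.2]
grip_width: 0.0107
```

>>> jog_arm:
  plan:
    - [[0,0,-0.2,0,0,0],[0,0,-0.5,0,0,0],[0,0,-0.8,0,0,0],[0,0,-0.9,0,0,0],[0,0,-0.9,0,0,0],[0,0,-0.9,0,0,0],[0,0,0,0,0,0]]

```text
time_s: 44.8
position: [0.4536, -0.4008, 0.1754]
tool_rot: [[0.999, 0.043, 0.006], [0.043, -0.999, -0.007], [0.005, 0.008, -1.0]]
ft_force: [0.1, 0.2, -1.6]
grip_width: 0.0105
```

```bash
python3 - <<'E'
from h import *
s=env.observe();P=s["position"];print(P,s["grip_width"])
im,d,c=shot("wrist","w20.png"); W=cloud(d,c)
m=(abs(W[...,2]-P[2])<0.05)&(W[...,0]>P[0]+0.02)&(W[...,0]<P[0]+0.13)&(abs(W[...,1]-P[1])<0.03)
p=W[m]
for x0 in np.arange(P[0]+0.02,P[0]+0.12,0.01):
    q=p[abs(p[:,0]-x0)<0.003]
    if len(q)>5: print(round(x0-P[0],3),q[:,2].mean().round(4),np.percentile(q[:,1],[1,99]).round(4))
im,d,c=shot("side","side20.png")
E
```

```text
[ 0.45355885 -0.4008195   0.17535264] 0.010490822254653153
0.02 0.1805 [-0.4062 -0.3929]
0.03 0.1806 [-0.4058 -0.3926]
0.04 0.1806 [-0.4057 -0.3918]
0.05 0.1806 [-0.4052 -0.3916]
0.06 0.1807 [-0.4046 -0.3913]
0.07 0.1809 [-0.4113 -0.3827]
0.08 0.1809 [-0.4144 -0.3797]
0.09 0.1809 [-0.4146 -0.3787]
0.1 0.1808 [-0.4143 -0.378 ]
0.11 0.1804 [-0.414  -0.3797]
```

View pics/w20.png

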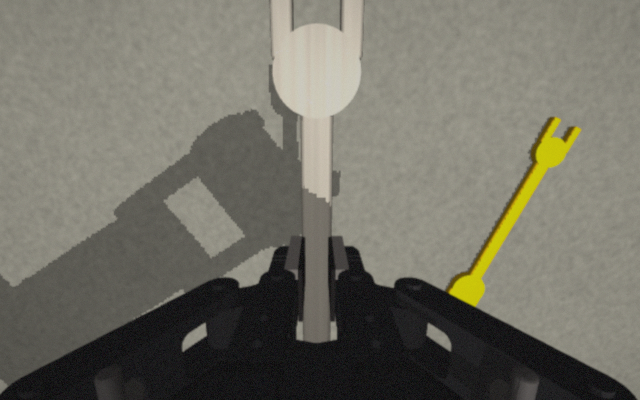

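The spanner is gripped at its middle and level, at pixel (317,170). I'll turn it 90° and carry it over the case.

>>> jog_arm:
  plan:
    - [[0,0,0,0,0,-0.8],[0,0,0,0,0,-0.95],[0,0,0,0,0,-0.95],[0,0,0,0,0,-0.95],[0,0,0,0,0,-0.95],[0,0,0,0,0,-0.95],[0,0,0,0,0,-0.95],[0,0,0,0,0,-0.95],[0,0,0,0,0,-0.95],[0,0,0,0,0,-0.95]]

```text
time_s: 45.9
position: [0.4519, -0.3988, 0.1679]
tool_rot: [[0.12, 0.993, -0.003], [0.993, -0.12, 0.003], [0.003, -0.003, -1.0]]
ft_force: [0.5, -0.4, -1.5]
grip_width: 0.0105
```

>>> jog_arm:
  plan:
    - [[0,0,0,0,0,-0.87],[0.5,0.07,0,0,0,0],[0.9,0.13,0,0,0,0],[0.95,0.13,0,0,0,0],[0.95,0.13,0,0,0,0],[0.95,0.13,0,0,0,0],[0.95,0.13,0,0,0,0],[0.95,0.13,0,0,0,0],[0.95,0.13,0,0,0,0],[0.95,0.13,0,0,0,0]]

```text
time_s: 46.9
position: [0.4944, -0.0754, 0.1684]
tool_rot: [[-0.005, 1.0, -0.003], [1.0, 0.005, 0.001], [0.001, -0.003, -1.0]]
ft_force: [0.3, -0.4, -2.5]
grip_width: 0.0109
```

>>> jog_arm:
  plan:
    - [[0.95,0.13,0,0,0,0],[0.95,0.13,0,0,0,0],[0.95,0.13,0,0,0,0],[0.95,0.13,0,0,0,0],[0.95,0.13,0,0,0,0],[0.95,0.13,0,0,0,0],[0.95,0.13,0,0,0,0],[0.4,0.13,0,0,0,0],[0,0,0,0,0,0],[0,0,0,0,0,0]]

```text
time_s: 47.9
position: [0.5347, 0.2045, 0.1686]
tool_rot: [[-0.005, 1.0, -0.003], [1.0, 0.005, -0.001], [-0.001, -0.003, -1.0]]
ft_force: [-0.6, 0.1, -2.1]
grip_width: 0.0109
```

```bash
python3 - <<'E'
from h import *
s=env.observe();P=s["position"];print(P)
im,d,c=shot("wrist","w21.png"); W=cloud(d,c)
m=(abs(W[...,2]-P[2])<0.02)&(W[...,1]>P[1]+0.02)&(W[...,1]<P[1]+0.14)&(abs(W[...,0]-P[0])<0.03)
p=W[m]
xs=[];ys=[]
for y0 in np.arange(P[1]+0.02,P[1]+0.12,0.01):
    q=p[abs(p[:,1]-y0)<0.003]
    if len(q)>5: e=np.percentile(q[:,0],[1,99]);print(round(y0-P[1],3),q[:,2].mean().round(4),e.round(4),e.mean().round(4))
print("end y",np.percentile(p[:,1],99.8))
X,Y,Z=W[...,0],W[...,1],W[...,2]
foam=(Z>0.053)&(Z<0.059)
led=(abs(Z-0.044)<0.003)
for y0 in (0.309,0.314,0.319):
    m=led&(abs(Y-y0)<0.002)&(abs(X-.536)<0.04); print("ledge",y0,np.percentile(X[m],[1,99]).round(4) if m.sum()>10 else None,m.sum())
wall=(Z>0.067)&(Z<0.073)
for x0 in (0.47,0.5,0.57,0.6):
    m=wall&(abs(X-x0)<0.01); y=Y[m]; y=y[y>.25]; print("wall",x0,np.percentile(y,[2,98]).round(4))
E
```

```text
[0.53474041 0.20454727 0.16859414]
0.02 0.1737 [0.5277 0.5411] 0.5344
0.03 0.1736 [0.5278 0.5409] 0.5343
0.04 0.1735 [0.5274 0.5412] 0.5343
0.05 0.1735 [0.5274 0.541 ] 0.5342
0.06 0.1736 [0.5276 0.5409] 0.5342
0.07 0.1737 [0.5203 0.5476] 0.534
0.08 0.1737 [0.5168 0.5514] 0.5341
0.09 0.1736 [0.5162 0.5519] 0.534
0.1 0.1734 [0.5158 0.552 ] 0.5339
0.11 0.1731 [0.5157 0.5519] 0.5338
end y 0.3132826914258477
ledge 0.309 None 0
ledge 0.314 None 0
ledge 0.319 None 0
wall 0.47 [0.3221 0.3265]
wall 0.5 [0.3223 0.3273]
wall 0.57 [0.3226 0.3275]
wall 0.6 [0.3227 0.3276]
```

View pics/w21.png

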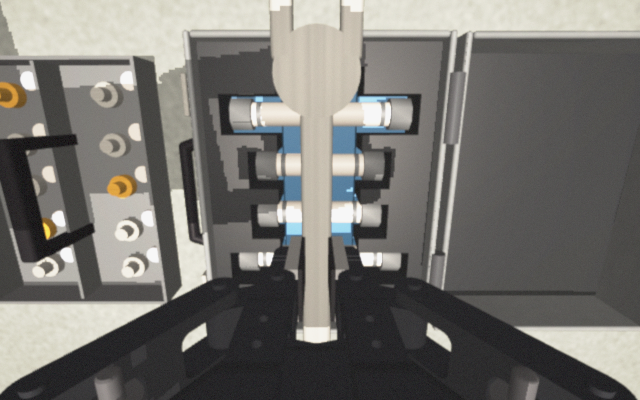

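The spanner is aligned along y and the columns and notch are visible below it. I'll lower it.

>>> jog_arm:
  plan:
    - [[0,0.045,0.4,0,0,0],[0,0,0.6,0,0,0],[0,0,0.6,0,0,0],[0,0,0.5,0,0,0],[0,0,0.4,0,0,0],[0,0,0.25,0,0,0],[0,0,0.12,0,0,0],[0,0,0,0,0,0],[0,0,0,0,0,0]]

```text
time_s: 48.85
position: [0.5376, 0.2048, 0.056]
tool_rot: [[-0.005, 1.0, 0.001], [1.0, 0.005, 0.0], [0.0, 0.001, -1.0]]
ft_force: [-0.4, -0.1, -1.7]
grip_width: 0.0106
```

```bash
python3 - <<'E'
from h import *
s=env.observe();P=s["position"];print(P,s["ft_force"])
im,d,c=shot("wrist","w22.png"); W=cloud(d,c)
m=(abs(W[...,2]-P[2]-0.005)<0.004)&(W[...,1]>P[1]+0.02)&(W[...,1]<P[1]+0.14)&(abs(W[...,0]-P[0])<0.022)
p=W[m]
for y0 in np.arange(P[1]+0.02,P[1]+0.12,0.02):
    q=p[abs(p[:,1]-y0)<0.003]
    if len(q)>5: e=np.percentile(q[:,0],[1,99]);print(round(y0-P[1],3),q[:,2].mean().round(4),e.round(4),e.mean().round(4))
print("end y",np.percentile(p[:,1],99.8))
E
```

```text
[0.53763151 0.20482224 0.05595022] [-0.40219691 -0.08483425 -1.6611121 ]
0.02 0.0611 [0.5306 0.5439] 0.5373
0.04 0.0609 [0.5302 0.5441] 0.5372
0.06 0.061 [0.5305 0.5438] 0.5371
0.08 0.061 [0.5197 0.5543] 0.537
0.1 0.0609 [0.5188 0.5549] 0.5368
end y 0.3135130919410419
```

View pics/w22.png

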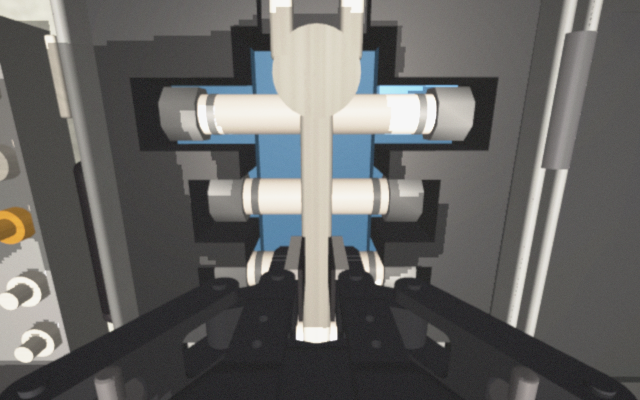

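>>> jog_arm:
  plan:
    - [[0,-0.01,0.12,0,0,0],[0,0,0.06,0,0,0],[0,0,0.03,0,0,0],[0,0,0,0,0,0],[0,0,0,0,0,0]]

```text
time_s: 49.4
position: [0.5369, 0.205, 0.0469]
tool_rot: [[-0.005, 1.0, 0.0], [1.0, 0.005, 0.0], [0.0, 0.0, -1.0]]
ft_force: [-0.8, -1.0, -2.1]
grip_width: 0.0105
```

>>> jog_arm:
  plan:
    - [[0,0,0.02,0,0,0],[0,0,0.02,0,0,0],[0,0,0,0,0,0]]

```text
time_s: 49.7
position: [0.537, 0.205, 0.0466]
tool_rot: [[-0.005, 1.0, 0.001], [1.0, 0.005, 0.0], [0.0, 0.001, -1.0]]
ft_force: [-3.5, -1.5, 9.8]
grip_width: 0.011
```

>>> jog_arm:
  plan:
    - [[0,0,0,0,0,0],[0,0,0,0,0,0],[0,0,0,0,0,0]]
  grip: -0.35

```text
time_s: 50.0
position: [0.537, 0.2049, 0.0452]
tool_rot: [[-0.005, 1.0, 0.0], [1.0, 0.005, 0.0], [0.0, 0.0, -1.0]]
ft_force: [-0.4, 0.4, 0.3]
grip_width: 0.028
```

>>> jog_arm:
  plan:
    - [[0,0,-0.3,0,0,0],[0,0,-0.8,0,0,0],[0,0,-0.9,0,0,0],[0,0,-0.9,0,0,0],[0,0,-0.9,0,0,0],[0,0,-0.9,0,0,0],[0,0,0,0,0,0],[0,0,0,0,0,0]]

```text
time_s: 50.8
position: [0.5368, 0.205, 0.2342]
tool_rot: [[-0.005, 1.0, 0.002], [1.0, 0.005, 0.0], [0.0, 0.002, -1.0]]
ft_force: [0.2, 0.5, 0.5]
grip_width: 0.0277
```

```bash
python3 - <<'E'
from h import *
s=env.observe();P=s["position"];print(P)
im,d,c=shot("wrist","w23.png"); W=cloud(d,c)
p=W[(abs(W[...,2]-0.052)<0.0025)&(abs(W[...,0]-.5366)<0.019)&(abs(W[...,1]-.2047)<.12)]
for y0 in np.arange(0.095,0.32,0.02):
    q=p[abs(p[:,1]-y0)<0.003]
    if len(q)>5: e=np.percentile(q[:,0],[1,99]);print(round(y0,3),q[:,2].mean().round(4),e.round(4),e.mean().round(4))
print("y ext",np.percentile(p[:,1],[.1,99.9]))
im,d,c=shot("scene","s23.png"); W=cloud(d,c)
p=W[(W[...,2]>0.08)&(W[...,2]<.1)&(abs(W[...,0]-.5366)<0.09)]
for b in blobs(seg_rect(W,0.06,0.1,(0.15,0.42,0.05,0.37)),W): print(b)
E
```

```text
[0.5367902  0.2049692  0.23418835]
0.095 0.0518 [0.5221 0.5528] 0.5375
0.115 0.052 [0.5223 0.5526] 0.5374
0.135 0.0519 [0.5257 0.549 ] 0.5374
0.155 0.0521 [0.5313 0.5433] 0.5373
0.175 0.0519 [0.5302 0.5431] 0.5367
0.195 0.0518 [0.5302 0.544 ] 0.5371
0.215 0.0518 [0.5303 0.5438] 0.537
0.235 0.0519 [0.5303 0.5436] 0.537
0.255 0.0518 [0.5303 0.5435] 0.5369
0.275 0.0519 [0.5231 0.5505] 0.5368
0.295 0.052 [0.5188 0.5547] 0.5367
0.315 0.0519 [0.5189 0.5544] 0.5366
y ext [0.08575867 0.32248106]
{'c': (300.6, 204.8), 'size': (98.5, 20.4), 'ang': 89.0, 'pca': np.float64(-89.9), 'mean': array([0.3026, 0.206 , 0.0741]), 'n': 190, 'px': array([398, 200,  29,  22], dtype=int32)}
```

View pics/w23.png

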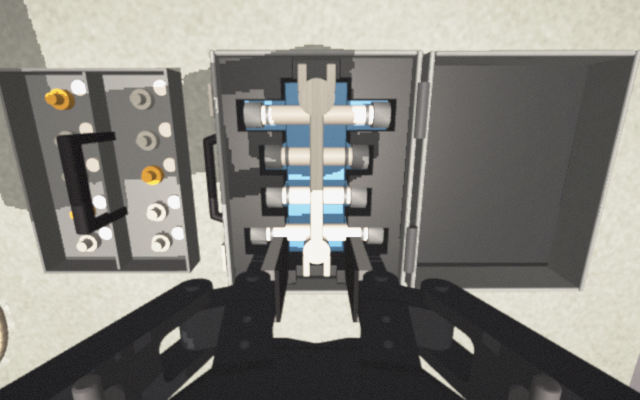

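The spanner lies flat, top at 52 mm along its whole length, centred in its notches, with the four columns beneath it. Now back to the tray.

>>> jog_arm:
  plan:
    - [[0,-0.6,0,0,0,0],[0,-0.9,0,0,0,0],[0,-0.9,0,0,0,0],[0,-0.9,0,0,0,0],[0,-0.9,0,0,0,0],[0,-0.9,0,0,0,0],[0,-0.6,0,0,0,0],[0,-0.25,0,0,0,0],[0,0,0,0,0,0],[0,0,0,0,0,0]]
  grip: 0.8

```text
time_s: 51.9
position: [0.2998, 0.2038, 0.2332]
tool_rot: [[-0.005, 1.0, 0.0], [1.0, 0.005, -0.0], [-0.0, 0.0, -1.0]]
ft_force: [0.7, -0.0, -0.0]
grip_width: 0.0769
```

```bash
python3 - <<'E'
from h import *
s=env.observe();P=s["position"];R=s["tool_rot"];print(P,R[:,0])
im,d,c=shot("wrist","w24.png"); W=cloud(d,c)
for b in blobs(seg_rect(W,0.066,0.09,(0.2,0.42,0.05,0.35)),W,200): print("handle",b)
p=W[seg_rect(W,0.032,0.038,(0.18,0.42,0.05,0.35))]
print(cv2.minAreaRect((p[:,:2]*1000).astype(np.float32)), np.median(p[:,2]))
E
```

```text
[0.29983639 0.20381125 0.23315035] [-4.68809997e-03  9.99989007e-01 -8.51172866e-05]
handle {'c': (299.2, 202.0), 'size': (98.9, 13.6), 'ang': 89.8, 'pca': np.float64(89.8), 'mean': array([0.299 , 0.2047, 0.0756]), 'n': 1423, 'px': array([309, 135,  15, 100], dtype=int32)}
((299.0955810546875, 201.39126586914062), (174.76243591308594, 227.93006896972656), 0.1878891885280609) 0.0348024997580842
```

View pics/w24.png

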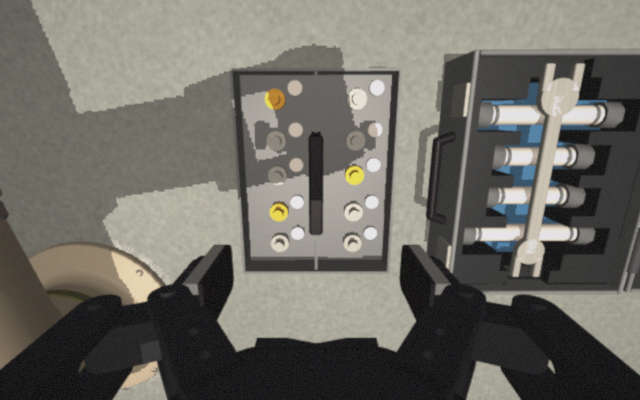

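>>> jog_arm:
  plan:
    - [[-0.06,-0.01,0.5,0,0,0],[0,0,0.8,0,0,0],[0,0,0.9,0,0,0],[0,0,0.9,0,0,0],[0,0,0.7,0,0,0],[0,0,0.4,0,0,0],[0,0,0.25,0,0,0],[0,0,0.08,0,0,0],[0,0,0,0,0,0],[0,0,0,0,0,0]]

```text
time_s: 52.95
position: [0.2991, 0.2014, 0.0523]
tool_rot: [[-0.005, 1.0, 0.001], [1.0, 0.005, 0.0], [0.0, 0.001, -1.0]]
ft_force: [0.4, 0.3, 0.3]
grip_width: 0.0769
```

>>> jog_arm:
  plan:
    - [[0,0,0,0,0,0],[0,0,0,0,0,0],[0,0,0,0,0,0],[0,0,0,0,0,0],[0,0,0,0,0,0],[0,0,0,0,0,0],[0,0,0,0,0,0],[0,0,0,0,0,0]]
  grip: -1
  squeeze: 80

```text
time_s: 53.75
position: [0.2987, 0.2014, 0.0525]
tool_rot: [[-0.005, 1.0, 0.001], [1.0, 0.005, 0.0], [0.0, 0.001, -1.0]]
ft_force: [-1.0, -1.2, 8.2]
grip_width: 0.0122
```

>>> jog_arm:
  plan:
    - [[0,0,-0.2,0,0,0],[0,0,-0.4,0,0,0],[0,0,-0.6,0,0,0],[0,0,-0.8,0,0,0],[0,0,-0.8,0,0,0],[0,0,-0.8,0,0,0],[0,0,-0.4,0,0,0],[0,0,-0.2,0,0,0],[0,0,0,0,0,0]]

```text
time_s: 54.65
position: [0.2983, 0.2013, 0.2204]
tool_rot: [[-0.005, 1.0, 0.001], [1.0, 0.005, 0.0], [0.0, 0.001, -1.0]]
ft_force: [-0.2, 0.4, -5.2]
grip_width: 0.0125
```

>>> jog_arm:
  plan:
    - [[0,0.4,0,0,0,0],[0.01,0.7,0,0,0,0],[0.01,0.8,0,0,0,0],[0.01,0.8,0,0,0,0],[0.01,0.8,0,0,0,0],[0.01,0.8,0,0,0,0],[0,0.7,0,0,0,0],[0,0.5,0,0,0,0],[0,0.3,0,0,0,0],[0,0.14,0,0,0,0]]

```text
time_s: 55.65
position: [0.5374, 0.2041, 0.2177]
tool_rot: [[-0.004, 1.0, -0.003], [1.0, 0.004, -0.001], [-0.001, -0.003, -1.0]]
ft_force: [-0.2, 0.3, -5.5]
grip_width: 0.0124
```

>>> jog_arm:
  plan:
    - [[0,0,0.3,0,0,0],[0,0,0.4,0,0,0],[0,0,0.3,0,0,0],[0,0,0.2,0,0,0],[0,0,0,0,0,0],[0,0,0,0,0,0],[0,0,0,0,0,0]]

```text
time_s: 56.35
position: [0.5364, 0.2046, 0.1728]
tool_rot: [[-0.005, 1.0, 0.001], [1.0, 0.005, 0.0], [0.0, 0.001, -1.0]]
ft_force: [0.3, 0.1, -4.2]
grip_width: 0.0123
```

```bash
cat > tr.py <<'E'
from h import *
s=env.observe();P=s["position"];R=s["tool_rot"];print(P,s["ft_force"])
im,d,c=shot("wrist","tr_%d.png"%int(s["time_s"]*100)); W=cloud(d,c)
X,Y,Z=W[...,0],W[...,1],W[...,2]
u=P[2]-0.0525; print("est underside",u.round(4))
rim=(abs(Z-u-0.035)<0.006)&(abs(X-P[0])<0.12)&(abs(Y-P[1])<0.14)
p=W[rim]
r=cv2.minAreaRect((p[:,:2]*1000).astype(np.float32));print("rect",r)
for nm,sel in (("left(x-)",p[:,0]<P[0]-.078),("right",p[:,0]>P[0]+.078),("far(y+)",p[:,1]>P[1]+.105)):
    q=p[sel]; 
    if len(q)>20: print(nm,np.percentile(q,[1,50,99],axis=0).round(4).tolist())
A=np.c_[p[:,:2]-P[:2],np.ones(len(p))]; k,*_=np.linalg.lstsq(A,p[:,2],rcond=None); print("tilt deg x,y",np.degrees(k[:2]).round(2),"rim z",k[2].round(4))
wall=(Z>0.067)&(Z<0.0725)
for x0 in (0.47,0.5,0.57,0.6):
    m=wall&(abs(X-x0)<0.01); y=Y[m]; y=y[y>.29]; print("wall",x0,np.percentile(y,[2,98]).round(4) if len(y)>5 else None)
for y0 in (0.15,0.2,0.25,0.3):
    m=wall&(abs(Y-y0)<0.01); x=X[m]; a=x[(x<0.46)&(x>.42)]; b=x[(x>.61)&(x<.65)]; print("wallx",y0,*(np.percentile(v,[2,98]).round(4) if len(v)>5 else None for v in (a,b)))
E
python3 tr.py; cp $(ls -t pics/tr_* | head -1) pics/tray_a.png; python3 -c "
from h import *
shot('scene','s30.png')"
```

```text
[0.53636846 0.20462215 0.17278622] [ 0.25640232  0.07263789 -4.23244832]
est underside 0.1203
rect ((535.9375, 224.3362274169922), (175.69281005859375, 190.26034545898438), 0.12146797776222229)
left(x-) [[0.4487, 0.1687, 0.1494], [0.4516, 0.2584, 0.1543], [0.4571, 0.318, 0.1563]]
right [[0.6156, 0.1692, 0.1494], [0.6203, 0.2585, 0.1547], [0.6231, 0.3185, 0.1566]]
far(y+) [[0.4498, 0.3103, 0.1494], [0.5359, 0.3165, 0.1547], [0.6217, 0.3191, 0.1566]]
tilt deg x,y [0.09 0.14] rim z 0.1535
wall 0.47 None
wall 0.5 None
wall 0.57 None
wall 0.6 None
wallx 0.15 None None
wallx 0.2 None None
wallx 0.25 None None
wallx 0.3 None None
```

View pics/tray_a.png

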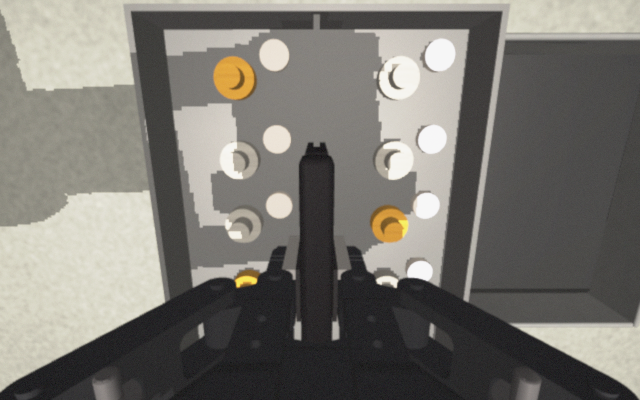

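The tray is level within about 0.1° and within 1 mm of the case centre. I'll lower it.

>>> jog_arm:
  plan:
    - [[-0.01,0.01,0.2,0,0,0],[0,0,0.3,0,0,0],[0,0,0.3,0,0,0],[0,0,0.2,0,0,0],[0,0,0.2,0,0,0],[0,0,0.15,0,0,0],[0,0,0.1,0,0,0],[0,0,0.05,0,0,0],[0,0,0,0,0,0],[0,0,0,0,0,0]]

```text
time_s: 57.45
position: [0.5367, 0.2042, 0.1124]
tool_rot: [[-0.005, 1.0, 0.001], [1.0, 0.005, 0.0], [0.0, 0.001, -1.0]]
ft_force: [-0.3, 0.5, -4.5]
grip_width: 0.012
```

>>> jog_arm:
  plan:
    - [[0,0,0.05,0,0,0],[0,0,0.03,0,0,0],[0,0,0.02,0,0,0],[0,0,0,0,0,0],[0,0,0,0,0,0]]

```text
time_s: 57.95
position: [0.5365, 0.2041, 0.1085]
tool_rot: [[-0.005, 1.0, 0.0], [1.0, 0.005, 0.0], [0.0, 0.0, -1.0]]
ft_force: [-2.5, -1.4, 1.7]
grip_width: 0.0123
```

>>> jog_arm:
  plan:
    - [[0,0,0.01,0,0,0],[0,0,0,0,0,0]]

```text
time_s: 58.15
position: [0.5365, 0.2041, 0.1085]
tool_rot: [[-0.005, 1.0, 0.001], [1.0, 0.005, -0.0], [-0.0, 0.001, -1.0]]
ft_force: [-3.9, -0.3, 6.2]
grip_width: 0.0127
```

>>> jog_arm:
  plan:
    - [[0,0,0,0,0,0],[0,0,0,0,0,0],[0,0,0,0,0,0],[0,0,0,0,0,0],[0,0,0,0,0,0]]
  grip: 0.6

```text
time_s: 58.65
position: [0.5366, 0.2041, 0.1076]
tool_rot: [[-0.005, 1.0, 0.0], [1.0, 0.005, 0.0], [0.0, 0.0, -1.0]]
ft_force: [-0.7, -0.5, 0.3]
grip_width: 0.0683
```

>>> jog_arm:
  plan:
    - [[0,0,-0.4,0,0,0],[0,0,-0.8,0,0,0],[0,0,-0.9,0,0,0],[0,0,-0.9,0,0,0],[0,0,-0.7,0,0,0],[0,0,0,0,0,0],[0,0,0,0,0,0]]

```text
time_s: 59.35
position: [0.5364, 0.2041, 0.2556]
tool_rot: [[-0.005, 1.0, 0.0], [1.0, 0.005, 0.0], [0.0, 0.0, -1.0]]
ft_force: [-0.2, 0.6, -1.0]
grip_width: 0.0683
```

```bash
python3 - <<'E'
from h import *
s=env.observe();P=s["position"];print(s["time_s"],P,s["ft_force"])
im,d,c=shot("wrist","w40.png"); W=cloud(d,c)
X,Y,Z=W[...,0],W[...,1],W[...,2]
p=W[(abs(Z-0.091)<0.003)&(abs(X-.5364)<.1)&(abs(Y-.2047)<.13)]
print(cv2.minAreaRect((p[:,:2]*1000).astype(np.float32)))
A=np.c_[p[:,:2]-[.5364,.2047],np.ones(len(p))]; k,*_=np.linalg.lstsq(A,p[:,2],rcond=None); print("tilt",np.degrees(k[:2]).round(2),"rim z",k[2].round(4))
for nm,sel in (("x-",p[:,0]<.455),("x+",p[:,0]>.618),("y+",p[:,1]>.312),("y-",p[:,1]<.096)):
    q=p[sel]; print(nm,len(q),np.median(q[:,2]).round(4) if len(q) else None)
shot("scene","s40.png")
E
```

```text
59.35 [0.53638589 0.20412964 0.25558238] [-0.18281116  0.57412194 -0.98843404]
((536.2827758789062, 204.03079223632812), (174.78631591796875, 228.0462646484375), 0.17584054172039032)
tilt [0.02 0.1 ] rim z 0.0907
x- 732 0.0908
x+ 725 0.0908
y+ 800 0.0909
y- 553 0.0907
```

View pics/w40.png

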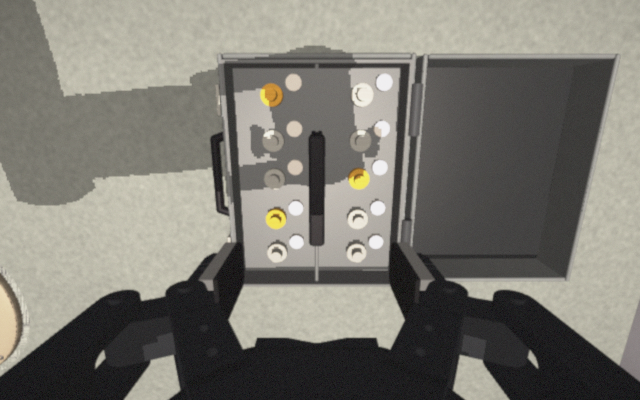

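View pics/s40.png

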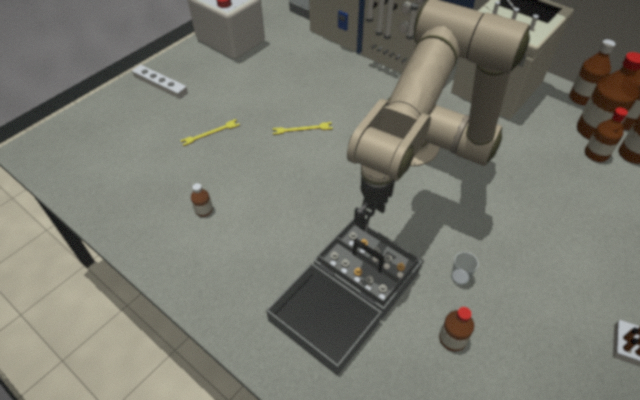

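The tray is back level: rim 91 mm up on all four sides, centred at (0.536, 0.204). In the scene view the columns and grey spanner are gone from the bench, and the bottles and beaker stand where they were at (202,200), (457,328) and (464,268). The gripper is clear, so I'm handing in.

```bash
python3 -c "
from rig import close_job
print(close_job())"
```

```text
the job is handed in; nothing more can be done
None
```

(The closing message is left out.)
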